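# Plug in the hot plate's heat control and click it up to three

### The arm

A 7-joint arm with a two-finger parallel gripper is mounted at the origin on the work surface. World frame = base frame: x ahead of the robot, y to its left, z up, the work surface at z = 0. Lengths are in m, angles in rad, forces in N, time in s.
With the tool pointing down it reaches from about 0.35 to 0.9 m from the base axis. Payload 8.1 kg.
Tool frame: the origin (TCP) lies between the finger pads; the fingertips stand 17 mm ahead of it and the grasp point (between the pads) lies 2 mm behind it; z points along the fingers, y is the direction in which the jaws open and shut (so a half turn about z gives the same grasp; the last joint's range is limited). The gripper opens to 92 mm and grips with 3 to 60 N. Pads are 19 mm wide; open, the fingers measure 130 mm over their backs; the gripper's body (75 mm by 190 mm) begins 47 mm behind the grasp point.
Start: joints at [1.104, 0.434, 0.025, 1.573, -0.012, 1.134, -0.075], TCP at [0.222, -0.584, 0.221] pointing down, gripper open.
Joint ranges: [-2.62, 2.62], [-0.44, 2.09], [-1.27, 1.32], [0.08, 2.57], [-1.32, 4.46], [0.12, 2], [-2.74, 2.74]. Speed limits (rad/s): [2.22, 2.22, 3.01, 3.01, 3.14, 3.14, 3.14].

### API

Orientations are given as a rotation vector (axis times angle).
In Python, from cell import arm gives the robot as it stands. The module is installed in compiled form; this text tells all that it offers.
- The arm moves only by the shell command python3 -m crank 'ROWS' [FORCE]. ROWS is JSON, a list of rows, each a list of 5 numbers: the opening, from 0 (shut) to 1 (fully open), then the shift along the world's x, y, z normalised to -1 to 1, where 1 is 40 cm, then the turn about the world's z normalised to -1 to 1, where 1 is 60 degrees. In form: [[fingers, tx, ty, tz, twist], ...]. A call has exactly 8 rows; each row shifts and turns the commanded pose from where the row before left it; what a row does not reach is not made up. A row lasts 1/12 s, in which the tool goes at most 41.7 mm and 7.16 degrees, less where a joint would pass 70% of its speed; a pose out of reach is approached as far as the arm can. A call with a number of a shift or a turn outside -1 to 1 is refused whole. A call with a gripper value outside its range is refused whole. The fingers move at their own pace and stop on an object; FORCE is the grip in N (left out, the last holds). Time passes only in rows, so rows that do not move let the fingers close, or fill a call up. It gives the time, the measured TCP pose, the force and the opening at its end, in the units of the state.
- arm.observe(): the state, without advancing time (a new reading comes with each control period).
- arm.get_image(name): name is "side" or "top"; returns the picture (480x640x3 uint8, red, green, blue); there is no depth.
- arm.get_calibration(name): a dict with "intrinsics" (3x3 intrinsics, pixels), "extrinsics" (4x4, takes a point from camera to world coordinates). Camera axes: x right, y down, z forward; pixel columns grow to the right and rows downward; lengths in m; the calibration is good to about 2 mm. A picture is of the moment at which its call begins. get_calibration takes no time and is no camera call.
- arm.sign_off(): hands the job in, once; it reports no verdict.
The state is a dict: "clock": time; "joints": joint angles; "dq": joint speeds; "joint_efforts": joint torques, N m; "position": TCP position; "ee_rot": TCP orientation; "force": force on the tool from outside, world axes, zero at the start; "ft_torque": the same for the moment, N m; "width": opening from 0.0 (shut) to 1.0 (fully open).
Only numpy, scipy, OpenCV 4.12 (cv2) and the standard library are available. Lean on these libraries where they do the work, as an engineer would, in place of code of your own. Each camera call takes 0.05 s, during which the arm holds its last target.

### The job

The hot plate's heat control lies unplugged on the table with its lever at OFF. Push the control gently, straight and fully home into the socket on the end of the hot plate without straining the socket, leaving the lever at OFF until it is in; then click the heat lever up one notch at a time, with a short pause in each notch, and leave it in the third notch above OFF, never running past it. Leave the control plugged in and everything else where it stands.

Things in the scene. Friction and masses are not known exactly. Their poses are not given: they have to be found in the camera images.
- control: Loose heat control: black housing 56 wide (its x), 84 long (its y), 38 mm high, rear end half-round; about 0.3 kg; lies flat. Origin: underside, mid-length. Its +y is the plug direction: from the front face stands a plug nose 40 wide x 20 high x 30 mm long with tapered tip, and beyond it a steel probe rod 8 mm thick, 60 mm long. The heat lever is on top towards the rear; keep off it while plugging in.
- control_grip (a point): Where to hold the control, across its x from above: middle of the flat ribbed sides, 12 mm ahead of control's origin (+y) and 19 mm above the underside. The flat sides are 56 mm apart and reach from 26 mm behind to 30 mm ahead of this point. Axes as control.
- plug_shoulder (a point): Centre line of the control's plug in the plane of the housing's front face: 42 mm ahead of control's origin, 22 mm above the underside. The nose tip is 30 mm, the probe tip 90 mm ahead of it. Fully home, it coincides with socket_mouth, axes alike. Axes as control. Even when home the plug has some play, 2 to 4 mm at the lever.
- hot_plate: Fixed electric hot plate: steel base, black cooking plate 364 (its x) x 488 mm (its y), rim 80 mm high. Origin: under its centre. The socket is on its -y end, 100 mm to the -x side of the middle. The plate's rim ends 18 mm behind the socket's mouth; a carrying handle 60 to 210 mm beside the socket (+x) reaches 18 mm farther towards -y than the mouth, 58 to 74 mm above the table.
- socket_mouth (a point): Centre of the socket's mouth, 22 mm up (right for the control lying flat); the plug goes in along its +y. Black shroud, inside 42 wide x 23 high, outside 50 x 31 mm. 34 mm in, a funnel about 22 mm wide leads into the probe's tube, 11 mm square. A contact spring in the roof drags a few N on the nose. Home, the housing's front face meets the shroud's rim, a hard stop; the socket bears 25 N. Axes as hot_plate.
- lever_pivot (a point): Heat lever pivot, 2 mm behind control's origin, 40 mm above the underside; axes as control. Lever: flat arm (to 46 mm up) and an upright thumb tab 8 mm wide across its travel, 9 mm long, centred 34 mm from the pivot, 42 to 58 mm above the underside. At OFF the tab is 0.625 rad from the control's -y towards its -x, give or take 0.18 rad (6 mm) between controls: find it by touch or sight.
- heat_lever (a joint): Lever angle above its own OFF notch, rad; grows as the tab is pushed from the control's -x side to its +x side. Notches 0.25 rad (8.5 mm at the tab) apart: 0 OFF, 0.25 first, 0.50 second, 0.75 third, 1.00, 1.25. A sprung ball holds each; 3 to 8 N at the tab lifts it out, half-way it lets go and the lever snaps on into the next notch. Starts at OFF.
- turner: Bystander, not to be disturbed: slotted turner, black blade 74 mm wide, red handle, about 290 mm long, lying on the cooking plate. Origin: centre of its underside (turner: middle of its length).
- pancake_ring: Bystander, not to be disturbed: steel ring 90 mm across, 22 mm high, on the cooking plate. Origin: centre of its underside (turner: middle of its length).
- batter_bowl: Bystander, not to be disturbed: steel mixing bowl, 180 mm across, 85 mm high. Origin: centre of its underside (turner: middle of its length).
- oil_bottle: Bystander, not to be disturbed: amber glass bottle, 60 mm across, 190 mm tall. Origin: centre of its underside (turner: middle of its length).
- sugar_jar: Bystander, not to be disturbed: glass jar with white lid, 74 mm across, 85 mm tall. Origin: centre of its underside (turner: middle of its length).
- plate: Bystander, not to be disturbed: white plate, 190 mm across, 22 mm high. Origin: centre of its underside (turner: middle of its length).
- measuring_cup: Bystander, not to be disturbed: white cup with a handle, 84 mm across, 100 mm tall. Origin: centre of its underside (turner: middle of its length).
There are look-alikes about, which are no part of the job. Several things have the shape of the control; the one meant has the colours described above.

How it is judged:
By the outcome, as a careful person would: the job done as asked, in the order asked, and still so for the second after the job is handed in, with the robot touching nothing.
It also fails if it takes over 72 s, if anything falls off the work surface, if the arm or the gripper's body presses on something with over 40 N, if the wrist force passes 120 N, or if a joint passes its speed limit or range.

## Working session

There is one attempt and no reset: what is moved stays moved. The work goes in short steps, Python scripts to look and compute and a shell command to move; the robot and the scene stay as the last step left them, time stands still between calls to the robot, and variables do not carry over. Pictures are saved under pics/ and viewed, and the job is handed in when it is done.

```bash
mkdir -p pics; ls
python3 - <<'E'
from cell import arm
import cv2,json
s=arm.observe()
print({k:(v if not hasattr(v,'tolist') else v.tolist()) for k,v in s.items()})
for n in("side","top"):
    im=arm.get_image(n); cv2.imwrite(f"pics/{n}0.png",im[:,:,::-1])
    c=arm.get_calibration(n); print(n,c)
E
```

```text
pics
{'clock': 0.0, 'joints': [1.1044257674518227, 0.43518709614099177, 0.02497444812948834, 1.5741212104216662, -0.011616223781408905, 1.1339818391480025, -0.07507808199827358], 'dq': [-9.716550572997378e-05, -0.0016074185407680644, -0.0016171945445271642, -0.0002986832916008921, 0.0014060361169000307, 0.0006803289181475005, 0.0015345144428638743], 'joint_efforts': [-0.0011789670679718256, -66.78584575653076, 0.9847835451364517, -31.445878744125366, -0.06067350972443819, 0.042652428383007646, 0.0001253788377653109], 'position': [0.2221368218589521, -0.583627055416363, 0.22005795368706452], 'ee_rot': [-3.0883121445071726, -0.567905940402788, 0.0006345244507701859], 'force': [0.25509270557239705, 0.4064218896787785, -0.6846146553563647], 'ft_torque': [-0.0024395716646721586, -0.04422698351564359, 0.004949391467346044], 'width': 1.0013091258304079}
side {'intrinsics': array([[486.77516924,   0.        , 323.26542288],
       [  0.        , 486.77516924, 238.67798208],
       [  0.        ,   0.        ,   1.        ]]), 'extrinsics': array([[-0.79973214, -0.30099023,  0.51945489, -0.1333502 ],
       [-0.59999124,  0.43090062, -0.6740439 ,  0.81443331],
       [-0.0209528 , -0.85072295, -0.52519658,  0.75847872],
       [ 0.        ,  0.        ,  0.        ,  1.        ]])}
top {'intrinsics': array([[463.79732964,   0.        , 313.6723282 ],
       [  0.        , 463.79732964, 243.50904001],
       [  0.        ,   0.        ,   1.        ]]), 'extrinsics': array([[-0.01089839, -0.99874155,  0.04895458,  0.46136956],
       [-0.99993658,  0.0110243 ,  0.00230259, -0.04918197],
       [-0.00283938, -0.04892638, -0.99879835,  1.08189367],
       [ 0.        ,  0.        ,  0.        ,  1.        ]])}
```

View pics/top0.png

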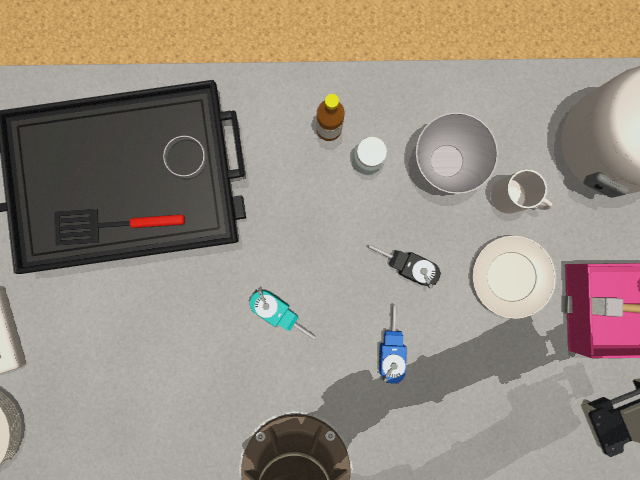

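View pics/side0.png

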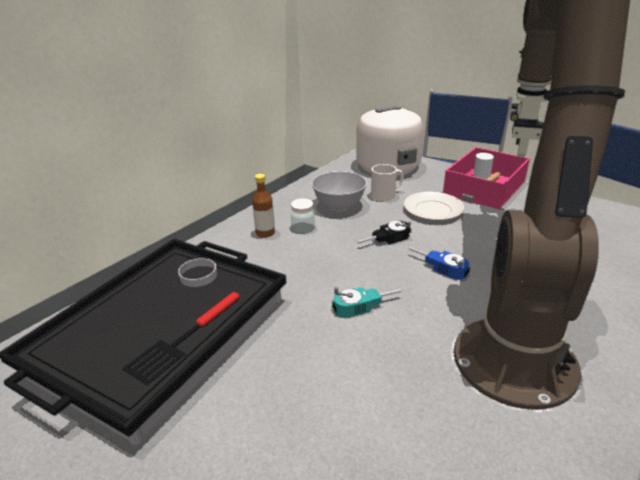

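The top view shows three control shapes: black at about (415,267), teal at (275,308) and blue at (393,355). The black housing fits the description. The socket is the black block at about (238,207) on the plate's right end. Next I'll enlarge both.

```bash
cat > h.py <<'E'
import numpy as np,cv2
from cell import arm
C={n:arm.get_calibration(n) for n in("side","top")}
def ray(n,uv,z):
    K=C[n]['intrinsics'];T=C[n]['extrinsics']
    d=T[:3,:3]@np.linalg.solve(K,[uv[0],uv[1],1]);o=T[:3,3]
    return o+d*(z-o[2])/d[2]
def proj(n,P):
    K=C[n]['intrinsics'];T=C[n]['extrinsics'];P=np.atleast_2d(P)
    c=(P-T[:3,3])@T[:3,:3];p=c@K.T
    return p[:,:2]/p[:,2:]
def crop(im,x0,y0,x1,y1,s,f):
    cv2.imwrite(f,cv2.resize(im[y0:y1,x0:x1],None,fx=s,fy=s,interpolation=cv2.INTER_CUBIC))
E
python3 - <<'E'
from h import *
im=cv2.imread('pics/top0.png')
crop(im,355,225,455,300,8,'pics/c1.png')
crop(im,200,70,300,145+0,8,'pics/c2a.png')
crop(im,180,140,280,215+10,7,'pics/c2.png')
im=cv2.imread('pics/side0.png')
crop(im,345,205,425,260,10,'pics/c3.png')
E
```

```text
(no output)
```

View pics/c1.png

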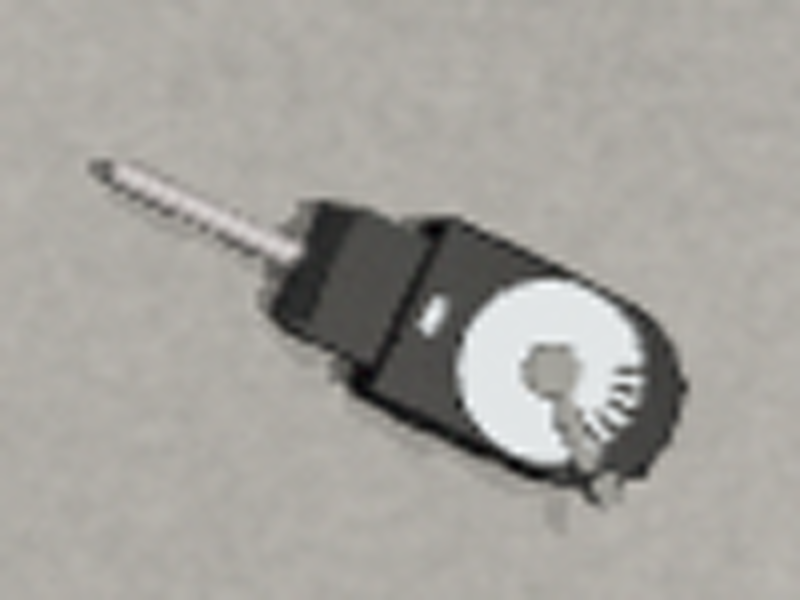

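View pics/c2.png

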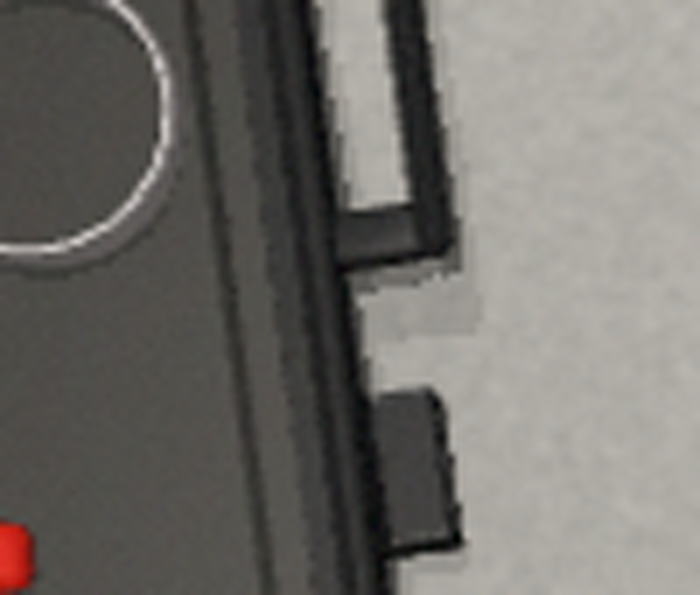

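View pics/c3.png

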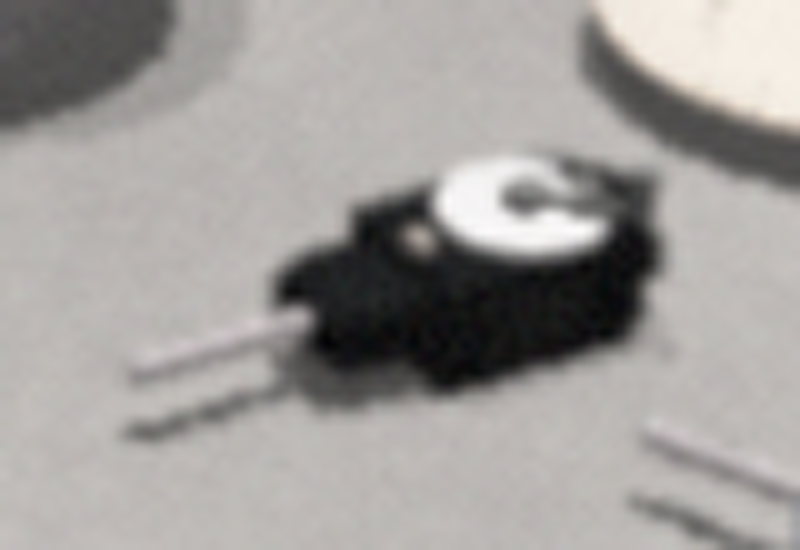

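The black one at (415,267) is confirmed: black housing, white dial, steel probe. Its lever tab is at about (430,286) and its probe tip at (367,246). Next I'll fit both poses.

Run:
```python
from h import *
im=cv2.imread('pics/top0.png')
crop(im,0,70,110,150,7,'pics/p1.png');crop(im,180,70,260,130,10,'pics/p2.png');crop(im,0,230,80,290,10,'pics/p3.png');crop(im,195,180,275,240+15,8,'pics/p4.png')
a=[cv2.resize(cv2.imread(f'pics/p{i}.png'),(400,300)) for i in(1,2,3,4)]
cv2.imwrite('pics/p.png',np.vstack([np.hstack(a[:2]),np.hstack(a[2:])]))
```

```text
(no output)
```

View pics/p.png

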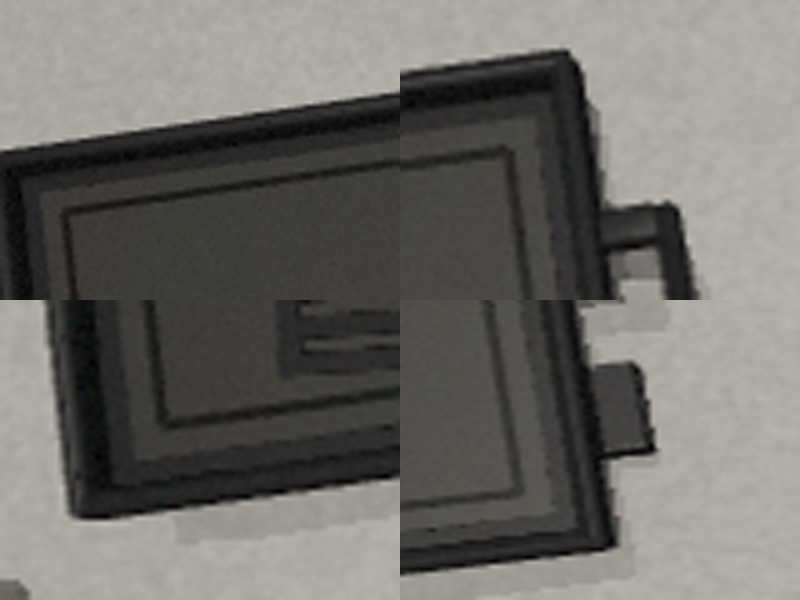

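```bash
cat >> h.py <<'E'
from scipy.optimize import least_squares
def fitpose(n,mod,pix,x0,w=None):
    mod=np.array(mod,float);pix=np.array(pix,float)
    def W(p):
        c,s=np.cos(p[2]),np.sin(p[2])
        return np.c_[mod[:,0]*c-mod[:,1]*s+p[0],mod[:,0]*s+mod[:,1]*c+p[1],mod[:,2]]
    r=least_squares(lambda p:(proj(n,W(p))-pix).ravel(),x0,loss='soft_l1')
    return r.x,(proj(n,W(r.x))-pix)
def tow(p,q):
    c,s=np.cos(p[2]),np.sin(p[2]);return np.array([q[0]*c-q[1]*s+p[0],q[0]*s+q[1]*c+p[1]])
E
python3 - <<'E'
from h import *
f=lambda x,y,x0,y0,s:((x+.5)/s-.5+x0,(y+.5)/s-.5+y0)
g=lambda x,y:f(x,y,355,225,8)
pc,r=fitpose('top',[(0,.132,.022),(0,.072,.022),(-.028,.042,.038),(.028,.042,.038),(0,-.002,.044)],
 [g(95,165),g(300,250),g(365,390),g(448,218),g(550,370)],[.42,-.27,1.1])
print(pc,np.degrees(pc[2]));print(r.round(1))
tip=ray('top',g(606,488),.058)[:2]; pv=tow(pc,(0,-.002))
v=tip-pv; c,s=np.cos(pc[2]),np.sin(pc[2]); vl=np.array([c*v[0]+s*v[1],-s*v[0]+c*v[1]])
print('tab local',vl*1e3,np.hypot(*vl),'ang from -y to -x',np.arctan2(-vl[0],-vl[1]))
# plate
X,Y=.182,.244
rim=[(215,80.4),(237.6,241.75),(15,273.6),(0,110.5)]
pp,r=fitpose('top',[(X,-Y,.08),(-X,-Y,.08),(-X,Y,.08),(X,Y,.08)],rim,[.55,.4,0.])
print('plate',pp,np.degrees(pp[2]));print(r.round(1))
h=lambda x,y:f(x,y,180,140,7)
for a in [(435,392),(456,543)]:
    w=ray('top',h(*a),.0375); print('shroud corner',w)
print('pred mouth',tow(pp,(-.1,-.262)))
for a in [(447,243)]:print('handle',ray('top',h(*a),.074))
print('grip',tow(pc,(0,.012)))
E
```

```text
[ 0.44961846 -0.28931907 -0.45866024] -26.279296178253883
[[ 1.6  0. ]
 [-0.3  0.8]
 [-0.4  0.1]
 [-0.2 -0.8]
 [ 0.1 -0.1]]
tab local [-24.27436483 -24.44521198] 0.034450154960842916 ang from -y to -x 0.7818914324211685
plate [0.66323075 0.38170941 0.13054123] 7.479461762548014
[[ 1.4 -1.3]
 [ 0.7  0.7]
 [-0.5  0.7]
 [-3.6 -0.5]]
shroud corner [0.62315882 0.1151609  0.0375    ]
shroud corner [0.57398333 0.10853516 0.0375    ]
pred mouth [0.59818634 0.10892154]
handle [0.66443062 0.10550176 0.074     ]
grip [ 0.45493143 -0.27855932]
```

```bash
python3 - <<'E'
from h import *
print('bottle near edge base',ray('top',(330,139),0.0),'left/right at .06',ray('top',(317,122),.06),ray('top',(344,122),.06),'cap',ray('top',(332,101),.19))
print('side bottle base',ray('side',(264,236),0.0))
print('jar top',ray('top',(371,150),.085))
print('side jar top', ray('side',(302,205),.085))
E
python3 -m crank '[[1,0.1,0.1,0,0.11],[1,0.1,0.1,0,0.11],[1,0.1,0.1,0,0.11],[1,0.1,0.1,0,0.11],[1,0.1,0.1,0,0.11],[1,0.08,0.1,0,0.11],[1,0,0.1,0,0.055],[1,0,0.06,0,0]]' 25
```

```text
bottle near edge base [ 0.76103197 -0.08793323  0.        ] left/right at .06 [ 0.78320788 -0.05722448  0.06      ] [ 0.7824965  -0.11754346  0.06      ] cap [ 0.78354564 -0.0859852   0.19      ]
side bottle base [ 0.77231509 -0.06909963  0.        ]
jar top [ 0.71225435 -0.17364921  0.085     ]
side jar top [ 0.69900218 -0.16613517  0.085     ]
clock: 0.77
position: [0.3973, -0.3354, 0.2203]
ee_rot: [-2.659, -1.67, -0.002]
force: [-0.4, 0.6, -0.8]
width: 1.006
```

```bash
python3 -m crank '[[1,0.072,0.071,0,-0.01],[1,0.072,0.071,0,0],[1,0,0,-0.1,0],[1,0,0,-0.1,0],[1,0,0,-0.1,0],[1,0,0,-0.05,0],[1,0,0,0,0],[1,0,0,0,0]]'
python3 - <<'E'
from h import *
s=arm.observe();print(s['position'])
for n in('top','side'):
    im=arm.get_image(n)[:,:,::-1];cv2.imwrite(f'pics/{n}1.png',im)
im1=cv2.imread('pics/top1.png');im2=cv2.imread('pics/side1.png')
crop(im1,355,215,475,305,5,'pics/a.png');crop(im2,330,150,450,270,5,'pics/b.png')
a=cv2.resize(cv2.imread('pics/a.png'),(400,300));b=cv2.resize(cv2.imread('pics/b.png'),(400,400))
cv2.imwrite('pics/ab.png',np.hstack([np.vstack([a,np.zeros((100,400,3),np.uint8)]),b]))
E
```

```text
clock: 1.43
position: [0.4527, -0.2831, 0.0803]
ee_rot: [-2.675, -1.644, 0.002]
force: [0.1, -0.7, 0.5]
width: 0.998
[ 0.45266517 -0.28305266  0.08025482]
```

View pics/ab.png

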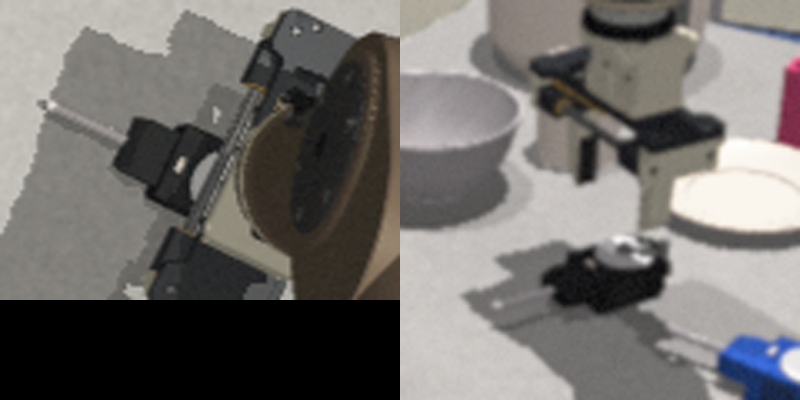

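The gripper straddles the black control, its jaw line square to the probe. I'll correct 2 and 5 mm in x and y, lower to TCP z 0.031 and close.

```bash
python3 -m crank '[[1,0.006,0.0115,0,0],[1,0,0,-0.05,0],[1,0,0,-0.05,0],[1,0,0,-0.023,0],[1,0,0,0,0],[0.55,0,0,0,0],[0.5,0,0,0,0],[0.5,0,0,0,0]]' 10
python3 -m crank '[[0.4,0,0,0,0],[0.4,0,0,0,0],[0.4,0,0,0,0],[0.4,0,0,0,0],[0.4,0,0,0,0],[0.4,0,0,0,0],[0.4,0,0,0,0],[0.4,0,0,0,0]]' 15
```

```text
clock: 2.2
position: [0.4565, -0.2792, 0.0328]
ee_rot: [2.675, 1.644, 0.002]
force: [0.7, 0.4, 0.0]
width: 0.833
clock: 2.87
position: [0.4558, -0.279, 0.0324]
ee_rot: [2.676, 1.644, 0.0]
force: [-2.1, 1.3, 10.1]
width: 0.498
```

```bash
cat > look.py <<'E'
import sys
from h import *
t=sys.argv[1];b=[int(v) for v in sys.argv[2:10]]
s=arm.observe();print(s['clock'],np.round(s['position'],4),np.round(s['ee_rot'],3),np.round(s['force'],1),round(s['width'],3))
o=[]
for n,q in(('top',b[:4]),('side',b[4:])):
    im=arm.get_image(n)[:,:,::-1];cv2.imwrite(f'pics/{n}{t}.png',im)
    o.append(cv2.resize(im[q[1]:q[3],q[0]:q[2]],(400,int(400*(q[3]-q[1])/(q[2]-q[0]))),interpolation=cv2.INTER_CUBIC))
h=max(i.shape[0] for i in o)
cv2.imwrite(f'pics/v{t}.png',np.hstack([np.vstack([i,np.zeros((h-i.shape[0],400,3),np.uint8)]) for i in o]))
E
python3 look.py 2 345 215 465 315 335 170 435 270
```

```text
2.8667 [ 0.4558 -0.279   0.0324] [2.676 1.644 0.   ] [-2.1  1.3 10.1] 0.498
```

View pics/v2.png

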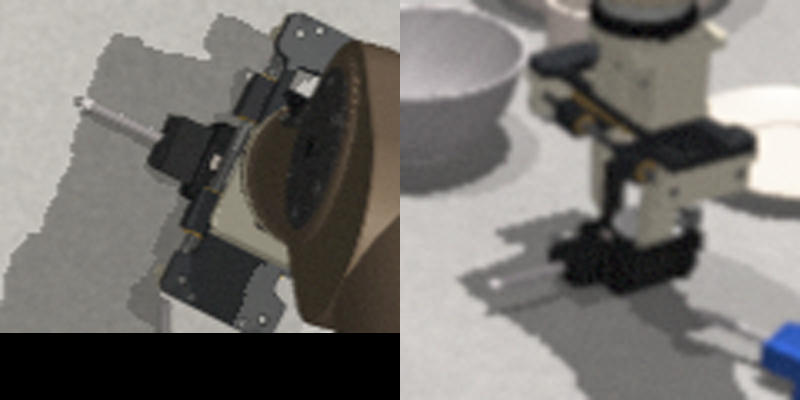

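Run:
```python
from h import *
for d in(-.034,-.03,-.028,-.024,.024,.028,.034):
  for z in (.0155,.038,.06):
    P=np.array([.4558+d*np.cos(-.459),-.279+d*np.sin(-.459),z]);p=proj('side',P)[0]
    print(d,z,p.round(1),'crop',((p-[335,170])*4+[400,0]).round())
im=cv2.imread('pics/side2.png');crop(im,375,190,425,245,10,'pics/d.png')
```

```text
-0.034 0.0155 [397.9 238.4] crop [652. 274.]
-0.034 0.038 [398.4 231.7] crop [654. 247.]
-0.034 0.06 [398.8 225.1] crop [655. 220.]
-0.03 0.0155 [397.1 237.8] crop [648. 271.]
-0.03 0.038 [397.6 231.1] crop [650. 244.]
-0.03 0.06 [398.  224.5] crop [652. 218.]
-0.028 0.0155 [396.7 237.5] crop [647. 270.]
-0.028 0.038 [397.2 230.8] crop [649. 243.]
-0.028 0.06 [397.6 224.2] crop [651. 217.]
-0.024 0.0155 [396.  236.8] crop [644. 267.]
-0.024 0.038 [396.4 230.2] crop [646. 241.]
-0.024 0.06 [396.8 223.6] crop [647. 214.]
0.024 0.0155 [386.9 229.5] crop [607. 238.]
0.024 0.038 [387.2 222.9] crop [609. 212.]
0.024 0.06 [387.6 216.4] crop [610. 186.]
0.028 0.0155 [386.1 228.9] crop [604. 235.]
0.028 0.038 [386.5 222.3] crop [606. 209.]
0.028 0.06 [386.8 215.8] crop [607. 183.]
0.034 0.0155 [385. 228.] crop [600. 232.]
0.034 0.038 [385.4 221.5] crop [601. 206.]
0.034 0.06 [385.7 215. ] crop [603. 180.]
```

View pics/d.png

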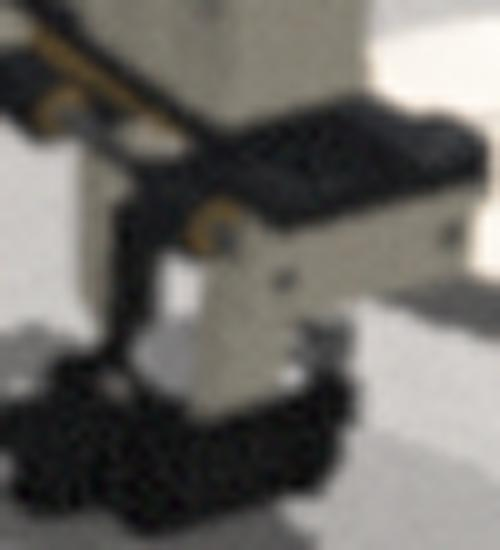

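Run:
```python
from h import *
for d in(-.065,-.055,-.046,.046):
  for z in (.063,.085):
    P=np.array([.4527+d*np.cos(-.459),-.2831+d*np.sin(-.459),z]);p=proj('side',P)[0]
    print(d,z,p.round(1))
im=cv2.imread('pics/side1.png');crop(im,365,160,430,225,9,'pics/d.png')
```

```text
-0.065 0.063 [406.9 228.8]
-0.065 0.085 [407.5 221.9]
-0.055 0.063 [404.9 227.2]
-0.055 0.085 [405.4 220.4]
-0.046 0.063 [403.  225.8]
-0.046 0.085 [403.5 219. ]
0.046 0.063 [385.1 212.1]
0.046 0.085 [385.5 205.5]
```

View pics/d.png

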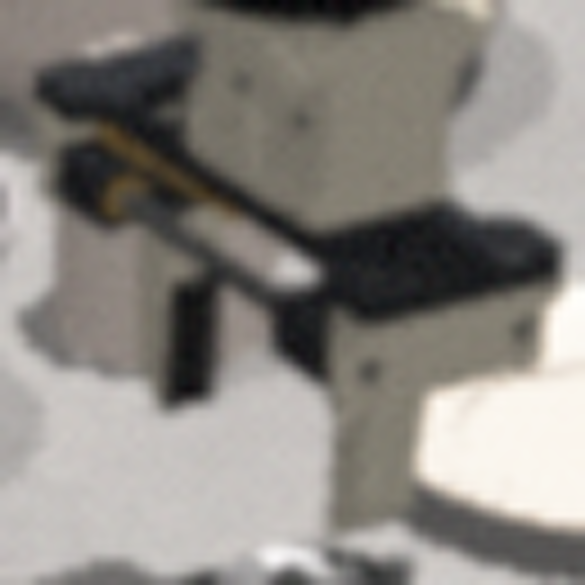

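Run:
```python
from h import *
pc=[.4496,-.2893,-.4587]
im=cv2.imread('pics/side0.png')
for q in [(0,.132,.022),(-.028,.042,.038),(.028,.042,.038),(-.028,.042,0),(0,-.002,.046),(-.028,-.014,0)]:
    p=proj('side',np.r_[tow(pc,q),q[2]])[0];print(q,p.round(1))
    cv2.drawMarker(im,tuple(int(round(v)) for v in p),(0,0,255),0,3)
crop(im,345,205,425,260,10,'pics/e.png')
```

```text
(0, 0.132, 0.022) [356.2 241.8]
(-0.028, 0.042, 0.038) [388.6 233.6]
(0.028, 0.042, 0.038) [378.  224.9]
(-0.028, 0.042, 0) [387.9 244.8]
(0, -0.002, 0.046) [396.1 223.1]
(-0.028, -0.014, 0) [404.  239.9]
```

View pics/e.png

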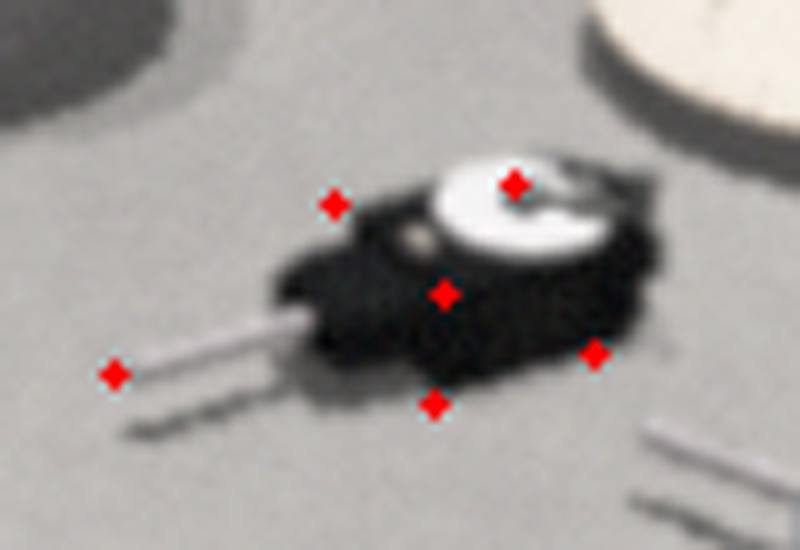

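```bash
python3 -m crank '[[1,0,0,0,0],[1,0,0,0,0],[1,0,0,0,0],[1,0,0,0,0],[1,0,0,0,0],[1,0,0,0,0],[1,0,0,0,0],[1,0,0,0,0]]' 10
python3 look.py 3 345 215 465 315 335 170 435 270
python3 - <<'E'
from h import *
print(proj('top',[[.4558,-.279,.04],[.4558,-.279,.1],[.4558,-.279,.0]]),proj('side',[[.4558,-.279,.04],[.4558,-.279,.015]]))
E
```

```text
clock: 3.63
position: [0.4553, -0.2787, 0.0314]
ee_rot: [-2.676, -1.644, 0.001]
force: [-1.0, -0.6, 1.0]
width: 0.986
3.6333 [ 0.4553 -0.2787  0.0314] [-2.676e+00 -1.644e+00  1.000e-03] [-1.  -0.6  1. ] 0.986
[[417.51759633 267.59679136]
 [423.78776701 267.68048542]
 [413.72413957 267.5461564 ]] [[391.78611318 225.90778649]
 [391.33639288 233.24661505]]
```

View pics/v3.png

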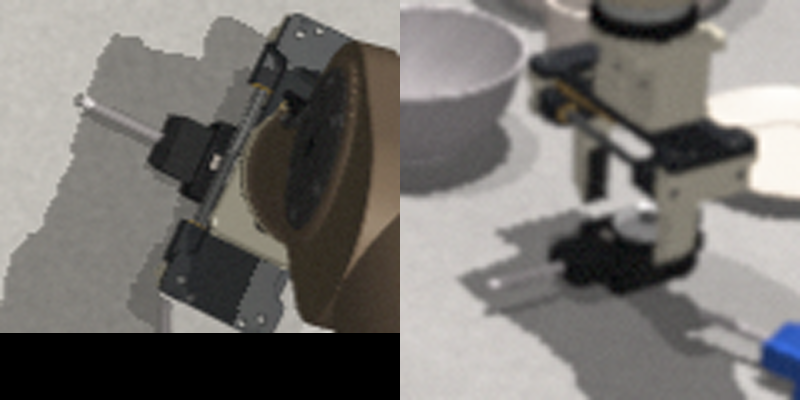

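The picture puts the fingertips (near one at side (404,235)) at z about 0.035 instead of the expected 0.015. That explains the 46 mm width and the 10 N: the fingers closed over the housing top. I'll go down in small steps with the fingers open.

```bash
python3 -m crank '[[1,0,0,-0.01,0],[1,0,0,-0.01,0],[1,0,0,0,0],[1,0,0,0,0],[1,0,0,0,0],[1,0,0,0,0],[1,0,0,0,0],[1,0,0,0,0]]' 10
python3 look.py 4 345 215 465 315 365 190 435 260
```

```text
clock: 4.4
position: [0.4558, -0.2789, 0.0238]
ee_rot: [2.676, 1.645, 0.0]
force: [0.8, 0.4, -0.6]
width: 0.999
4.4 [ 0.4558 -0.2789  0.0238] [2.676 1.645 0.   ] [ 0.8  0.4 -0.6] 0.999
```

View pics/v4.png

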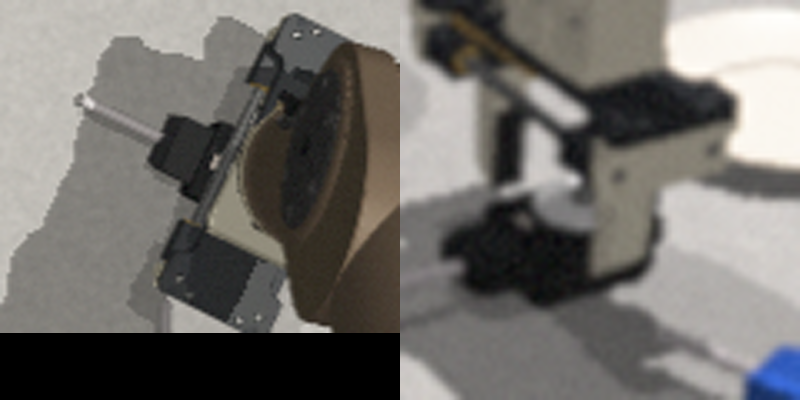

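```bash
python3 -m crank '[[0.5,0,0,0,0],[0.5,0,0,0,0],[0.5,0,0,0,0],[0.5,0,0,0,0],[0.5,0,0,0,0],[0.5,0,0,0,0],[0.5,0,0,0,0],[0.5,0,0,0,0]]' 10
python3 look.py 5 345 215 465 315 365 190 435 260
```

```text
clock: 5.17
position: [0.4558, -0.2789, 0.0236]
ee_rot: [2.677, 1.645, 0.0]
force: [0.1, -0.7, -0.9]
width: 0.607
5.1667 [ 0.4558 -0.2789  0.0236] [2.677 1.645 0.   ] [ 0.1 -0.7 -0.9] 0.607
```

View pics/v5.png

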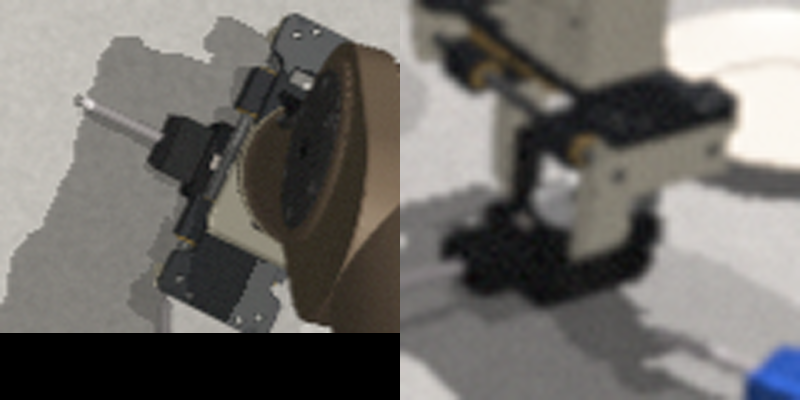

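```bash
cat >> h.py <<'E'
def tri(uvs):
    A=[];b=[]
    for n,uv in uvs:
        K=C[n]['intrinsics'];T=C[n]['extrinsics']
        d=T[:3,:3]@np.linalg.solve(K,[uv[0],uv[1],1]);d/=np.linalg.norm(d)
        M=np.eye(3)-np.outer(d,d);A.append(M);b.append(M@T[:3,3])
    A=np.vstack(A);b=np.hstack(b);x=np.linalg.lstsq(A,b,rcond=None)[0];return x,np.linalg.norm(A@x-b)
E
python3 - <<'E'
from h import *
for a,b in [((400.5,286),(397.4,216.2)),((425.5,236),(380,203.5)) ]:
    x,e=tri([('top',a),('side',b)]);v=x[:2]-[.4558,-.2789];c,s=np.cos(-.459),np.sin(-.459)
    print(x.round(4),e,'in grip frame',(np.array([c*v[0]+s*v[1],-s*v[0]+c*v[1]])*1e3).round(1))
a=cv2.imread('pics/top5.png');b=cv2.imread('pics/side5.png')
crop(a,385,215,465,315-40,10,'pics/g1.png');crop(b,370,190,430,235+10,12,'pics/g2.png')
E
```

```text
[ 0.4161 -0.229   0.1076] 0.003340680467917208 in grip frame [-57.7  27.2]
[ 0.516  -0.2914  0.0899] 0.012536794374855218 in grip frame [59.5 15.4]
```

View pics/g1.png

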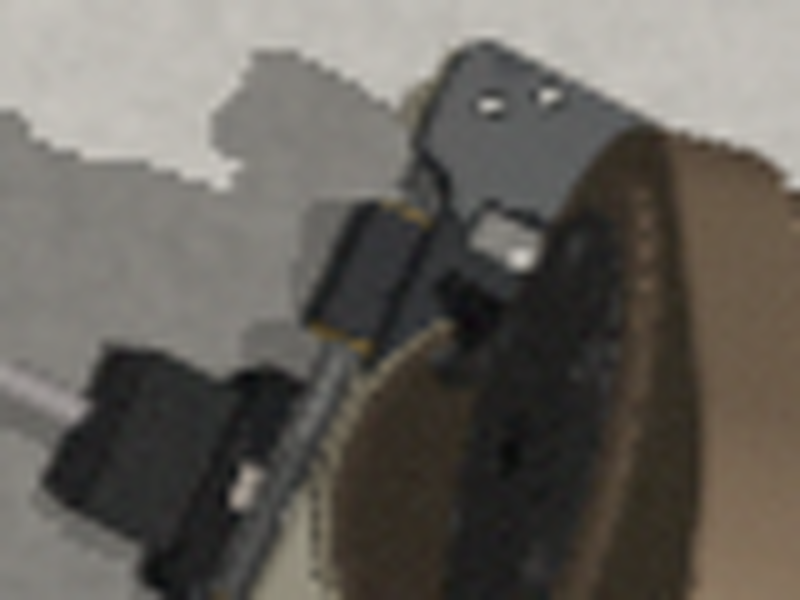

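View pics/g2.png

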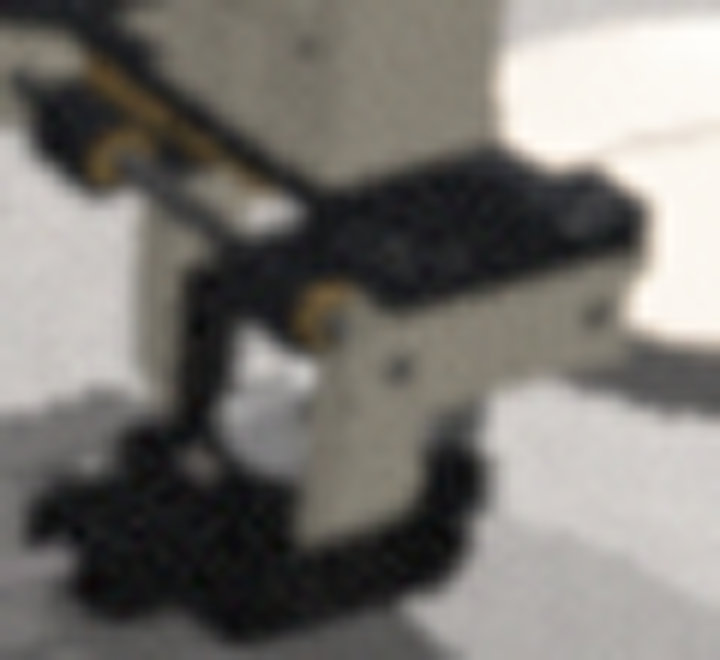

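The finger geometry is now clear. The tips sit close to TCP height, about 42 mm below the gripper body. At this height the pads only just catch the housing top, and the body would meet the plate's handle before the plug is home. So I'll regrip about 13 mm further back and about 7 mm deeper, and push the last bit from behind.

```bash
python3 -m crank '[[1,0,0,0,0],[1,0,0,0,0],[1,0,0,0,0],[1,-0.0145,-0.029,0,0],[1,0,0,0,0],[1,0,0,-0.01,0],[1,0,0,-0.0065,0],[1,0,0,0,0]]' 10
python3 -m crank '[[0.5,0,0,0,0],[0.5,0,0,0,0],[0.5,0,0,0,0],[0.5,0,0,0,0],[0.5,0,0,0,0],[0.5,0,0,0,0],[0.5,0,0,0,0],[0.5,0,0,0,0]]' 25
python3 look.py 6 345 215 465 315 365 190 435 260
```

```text
clock: 5.93
position: [0.4495, -0.2902, 0.0163]
ee_rot: [-2.676, -1.644, 0.001]
force: [-0.4, 0.0, 0.1]
width: 0.997
clock: 6.6
position: [0.45, -0.2905, 0.0171]
ee_rot: [2.677, 1.645, 0.0]
force: [-0.0, 0.4, 1.2]
width: 0.608
6.6 [ 0.45   -0.2905  0.0171] [2.677 1.645 0.   ] [-0.   0.4  1.2] 0.608
```

View pics/v6.png

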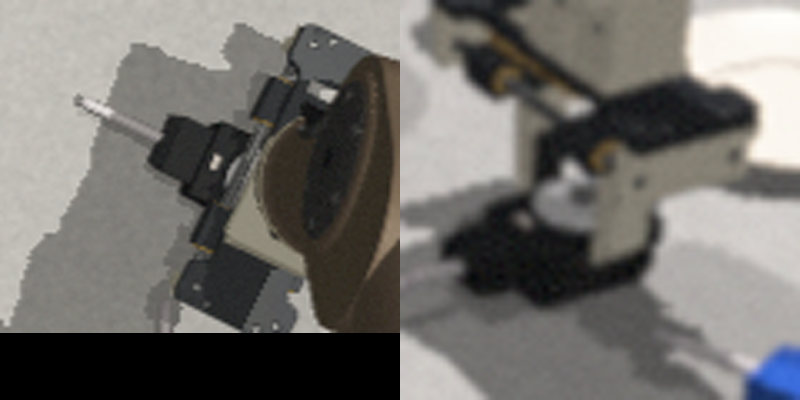

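```bash
python3 -m crank '[[0.5,0,0,0.03,0],[0.5,0.02,0.06,0,0.08],[0.5,0.02,0.075,0,0.08],[0.5,0.02,0.075,0,0.08],[0.5,0.02,0.075,0,0.08],[0.5,0.02,0.075,0,0.08],[0.5,0.02,0.075,0,0.08],[0.5,0.02,0.06,0,0.08]]' 25
python3 -m crank '[[0.5,0.03,0.02,0,0.012],[0.5,0.05,0.02,0,0],[0.5,0.05,0.02,0,0],[0.5,0.05,0.02,0,0],[0.5,0.05,0.02,0,0],[0.5,0.04,0.01,0,0],[0.5,0,0,0,0],[0.5,0,0,0,0]]' 25
python3 look.py 7 200 140 340 280 280 170 420 310
```

```text
clock: 7.37
position: [0.5057, -0.0899, 0.0289]
ee_rot: [-2.08, -2.353, -0.0]
force: [0.1, -0.3, -3.1]
width: 0.606
clock: 8.03
position: [0.6139, -0.0481, 0.0284]
ee_rot: [-2.071, -2.361, 0.001]
force: [-0.9, -0.5, -2.7]
width: 0.607
8.0333 [ 0.6139 -0.0481  0.0284] [-2.071e+00 -2.361e+00  1.000e-03] [-0.9 -0.5 -2.7] 0.607
```

View pics/v7.png

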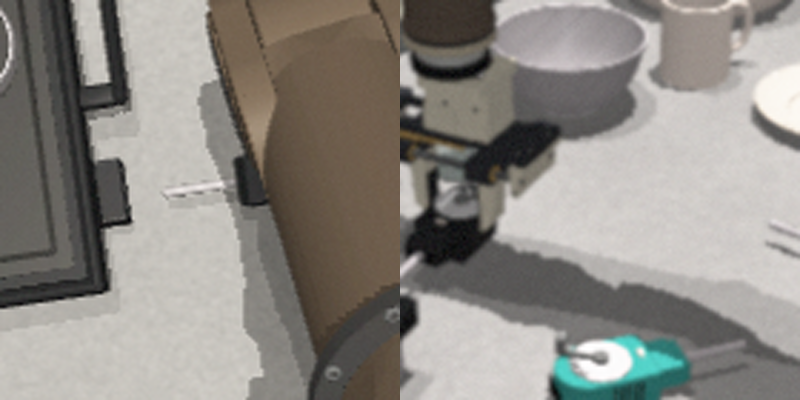

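Run:
```python
from h import *
im=cv2.imread('pics/top7.png');crop(im,220,180,300,240,10,'pics/e7.png')
```

```text
(no output)
```

View pics/e7.png

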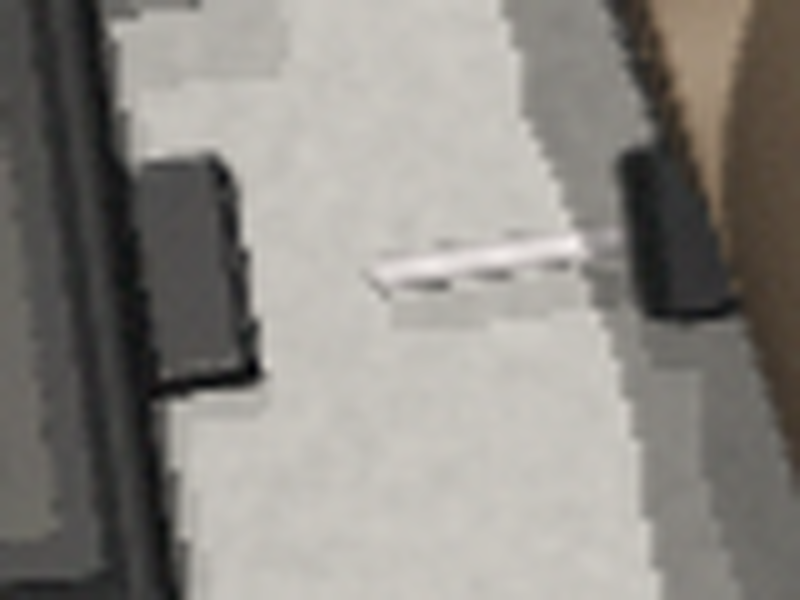

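Run:
```python
from h import *
f=lambda x,y:((x+.5)/10-.5+220,(y+.5)/10-.5+180)
a=ray('top',f(215,155),.0375);b=ray('top',f(248,375),.0375)
print('shroud',a,b,np.linalg.norm(a-b),np.degrees(np.arctan2(a[1]-b[1],a[0]-b[0])))
m=(a+b)/2
t=ray('top',f(373,273),.033);q=ray('top',f(620,241),.033);d=q-t
print('probe',t,q,np.linalg.norm(d),'yaw',np.degrees(np.arctan2(d[0],-d[1])))
n1=ray('top',f(625,150),.042);n2=ray('top',f(645,318),.042);print('nose front',n1,n2,np.degrees(np.arctan2(n1[1]-n2[1],n1[0]-n2[0])),np.linalg.norm(n1-n2))
s=arm.observe()['position']
y=np.radians(7.5);ex=np.array([np.cos(y),np.sin(y)]);ey=np.array([-np.sin(y),np.cos(y)])
for nm,p in(('mouth',m),('tip',t),('base',q),('nose',(n1+n2)/2),('tcp',s)):print(nm,'plate-frame x,y mm',((p[:2]@ex)*1e3).round(1),((p[:2]@ey)*1e3).round(1))
```

```text
shroud [0.62436553 0.11666358 0.0375    ] [0.57420343 0.10935864 0.0375    ] 0.05069120410028014 8.285550757141571
probe [0.59765781 0.08152473 0.033     ] [0.60433966 0.0252979  0.033     ] 0.05662246207655855 yaw 6.777105262135482
nose front [0.62374941 0.02337514 0.042     ] [0.58560826 0.01915681 0.042     ] 6.31115088499402 0.03837371191038954
mouth plate-frame x,y mm 608.9 33.8
tip plate-frame x,y mm 603.2 2.8
base plate-frame x,y mm 602.5 -53.8
nose plate-frame x,y mm 602.3 -57.8
tcp plate-frame x,y mm 600.9 -128.5
```

Run:
```python
from h import *
im=cv2.cvtColor(cv2.imread('pics/top0.png'),cv2.COLOR_BGR2GRAY)
g=cv2.GaussianBlur(im,(0,0),1.0).astype(float)
def edge(p0,p1,n,half=6):
    # subpixel strongest-gradient points along a line, robust line fit
    p0,p1=np.array(p0,float),np.array(p1,float);t=(p1-p0)/np.linalg.norm(p1-p0);nn=np.array([-t[1],t[0]])
    pts=[]
    s=np.arange(-half,half+.01,.25)
    for k in np.linspace(.06,.94,n):
        c=p0+(p1-p0)*k;q=c+np.outer(s,nn)
        v=cv2.remap(g.astype(np.float32),q[:,0].astype(np.float32)[None],q[:,1].astype(np.float32)[None],cv2.INTER_CUBIC)[0]
        d=np.abs(np.gradient(v));i=d.argmax();pts.append(c+nn*s[i])
    return np.array(pts,np.float32)
for nm,a,b,z in(('near',(17,272),(236,242),.08),('far',(5,110),(212,82),.08),('ring near',(36,252),(222,228),.08),('ring far',(22,128),(205,102),.08),('end',(216,88),(236,238),.08)):
    P=edge(a,b,60); W=np.array([ray('top',p,z)[:2] for p in P],np.float32)
    vx,vy,_,_=cv2.fitLine(W,cv2.DIST_HUBER,0,.001,.001).ravel()
    ang=np.degrees(np.arctan2(vy,vx)); print(nm,ang, ((ang+90)%180) if nm!='end' else ang%180)
```

```text
near -82.390884 7.6091156
far -82.33537 7.664627
ring near -82.58067 7.419327
ring far -83.58914 6.410858
end 7.781541 7.781541
```

```bash
python3 -m crank '[[0.5,0.0155,0.002,0,0.003],[0.5,0,0,0,0],[0.5,0,0,-0.01,0],[0.5,0,0,-0.01,0],[0.5,0,0,-0.008,0],[0.5,0,0,0,0],[0.5,0,0,0,0],[0.5,0,0,0,0]]' 25
python3 look.py 8 220 180 300 240 280 170 420 310
python3 - <<'E'
from h import *
im=cv2.imread('pics/top8.png');crop(im,220,180,300,240,10,'pics/e8.png')
E
```

```text
clock: 8.8
position: [0.6199, -0.0477, 0.0177]
ee_rot: [-2.068, -2.364, 0.0]
force: [-0.6, 0.3, -3.2]
width: 0.607
8.8 [ 0.6199 -0.0477  0.0177] [-2.068 -2.364  0.   ] [-0.6  0.3 -3.2] 0.607
```

View pics/e8.png

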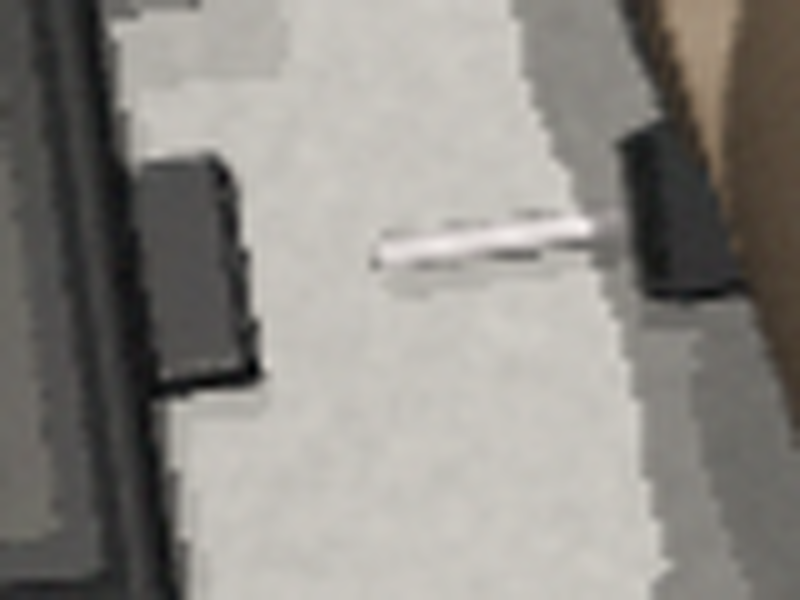

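Run:
```python
from h import *
f=lambda x,y:((x+.5)/10-.5+220,(y+.5)/10-.5+180)
a=ray('top',f(215,155),.0375);b=ray('top',f(248,375),.0375);m=(a+b)/2
t=ray('top',f(377,253),.0226);q=ray('top',f(615,226),.0226);d=q-t
n1=ray('top',f(622,140),.031);n2=ray('top',f(643,296),.031)
s=arm.observe()['position']
print('yaw',np.degrees(np.arctan2(d[0],-d[1])))
y=np.radians(7.65);ex=np.array([np.cos(y),np.sin(y)]);ey=np.array([-np.sin(y),np.cos(y)])
for nm,p in(('mouth',m),('tip',t),('base',q),('nose',(n1+n2)/2),('tcp',s)):print(nm,((p[:2]@ex)*1e3).round(1),((p[:2]@ey)*1e3).round(1))
```

```text
yaw 5.862630926500626
mouth 609.0 32.2
tip 609.1 0.8
base 607.4 -54.2
nose 607.4 -58.8
tcp 608.2 -129.8
```

Run:
```python
from h import *
for k,z in((7,.033),(8,.0226)):
    g=cv2.cvtColor(cv2.imread(f'pics/top{k}.png'),cv2.COLOR_BGR2GRAY).astype(float)
    P=[]
    for u in range(260,278):
        col=g[196:216,u];w=np.clip(col-np.median(g[196:216,u])-12,0,None)
        i=col.argmax();w=np.clip(col[i-3:i+4]-min(col[i-3],col[i+3],200)-3,0,None);P.append((u,196+i-3+(w*np.arange(7)).sum()/w.sum()))
    W=np.array([ray('top',p,z)[:2] for p in P],np.float32)
    vx,vy,x0,y0=cv2.fitLine(W,cv2.DIST_HUBER,0,.001,.001).ravel()
    print(k,np.degrees(np.arctan2(-vx,vy))%180, np.round([p[1] for p in P],1))
```

```text
7 10.1167755 [206.4 206.1 205.3 205.4 205.4 205.4 205.3 205.2 204.6 204.4 204.5 204.4
 204.6 204.4 203.4 203.3 203.2 204.4]
8 6.910721 [204.3 203.5 203.2 203.2 203.5 203.3 203.2 202.5 202.5 202.4 202.4 202.6
 202.4 202.2 201.4 201.3 201.2 202.1]
```

```bash
python3 -m crank '[[0.5,0.001,0,-0.001,0],[0.5,-0.0027,0.02,0,0],[0.5,-0.0027,0.02,0,0],[0.5,-0.0027,0.02,0,0],[0.5,-0.0027,0.02,0,0],[0.5,-0.0027,0.02,0,0],[0.5,0,0,0,0],[0.5,0,0,0,0]]' 25
python3 look.py 9 220 180 300 240 280 170 420 310
python3 -m crank '[[0.5,-0.0014,0.01,0,0],[0.5,-0.0014,0.01,0,0],[0.5,-0.0014,0.01,0,0],[0.5,-0.0014,0.01,0,0],[0.5,-0.0014,0.01,0,0],[0.5,-0.0014,0.01,0,0],[0.5,0,0,0,0],[0.5,0,0,0,0]]' 25
```

```text
clock: 9.57
position: [0.6151, -0.0066, 0.0175]
ee_rot: [2.067, 2.366, 0.0]
force: [-0.3, -0.7, -3.3]
width: 0.606
9.5667 [ 0.6151 -0.0066  0.0175] [2.067 2.366 0.   ] [-0.3 -0.7 -3.3] 0.606
clock: 10.33
position: [0.6117, 0.0167, 0.0175]
ee_rot: [2.068, 2.365, 0.0]
force: [-0.1, 0.2, -3.0]
width: 0.606
```

View pics/v9.png

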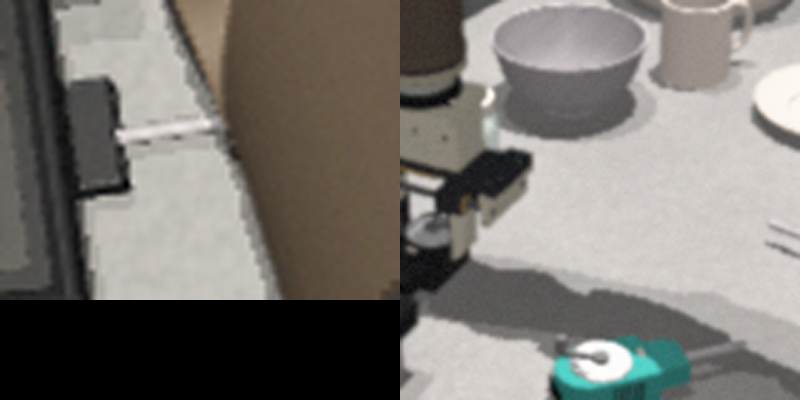

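```bash
python3 -m crank '[[0.5,-0.0007,0.005,0,0],[0.5,-0.0007,0.005,0,0],[0.5,-0.0007,0.005,0,0],[0.5,-0.0007,0.005,0,0],[0.5,-0.0007,0.005,0,0],[0.5,-0.0007,0.005,0,0],[0.5,0,0,0,0],[0.5,0,0,0,0]]' 25
python3 -m crank '[[0.5,-0.0007,0.005,0,0],[0.5,-0.0007,0.005,0,0],[0.5,-0.0007,0.005,0,0],[0.5,-0.0007,0.005,0,0],[0.5,0,0,0,0],[0.5,0,0,0,0],[0.5,0,0,0,0],[0.5,0,0,0,0]]' 25
```

```text
clock: 11.0
position: [0.6101, 0.0285, 0.0175]
ee_rot: [2.068, 2.365, 0.0]
force: [-0.1, 0.1, -3.4]
width: 0.608
clock: 11.67
position: [0.609, 0.0362, 0.0174]
ee_rot: [2.069, 2.364, -0.0]
force: [-0.2, 0.0, -2.6]
width: 0.607
```

```bash
python3 -m crank '[[0.5,-0.0007,0.005,0,0],[0.5,-0.0007,0.005,0,0],[0.5,-0.0007,0.005,0,0],[0.5,-0.0007,0.005,0,0],[0.5,0,0,0,0],[0.5,0,0,0,0],[0.5,0,0,0,0],[0.5,0,0,0,0]]' 25
python3 look.py 10 200 160 300 240 220 170 380 310
```

```text
clock: 12.33
position: [0.6078, 0.0442, 0.0174]
ee_rot: [2.069, 2.364, -0.0]
force: [0.1, 0.2, -3.6]
width: 0.607
12.3333 [0.6078 0.0442 0.0174] [ 2.069  2.364 -0.   ] [ 0.1  0.2 -3.6] 0.607
```

View pics/v10.png

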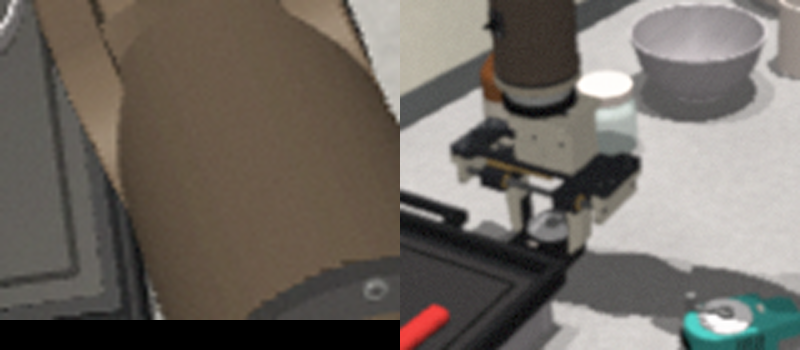

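```bash
python3 -m crank '[[0.5,-0.0007,0.005,0,0],[0.5,-0.0007,0.005,0,0],[0.5,0,0,0,0],[0.5,0,0,0,0],[0.5,0,0,0,0],[0.5,0,0,0,0],[0.5,0,0,0,0],[0.5,0,0,0,0]]' 25
python3 -m crank '[[0.5,-0.0007,0.005,0,0],[0.5,-0.0007,0.005,0,0],[0.5,0,0,0,0],[0.5,0,0,0,0],[0.5,0,0,0,0],[0.5,0,0,0,0],[0.5,0,0,0,0],[0.5,0,0,0,0]]' 25
```

```text
clock: 13.1
position: [0.6073, 0.0482, 0.0174]
ee_rot: [2.069, 2.364, -0.0]
force: [0.0, 1.4, -2.6]
width: 0.608
clock: 13.77
position: [0.6069, 0.0525, 0.0176]
ee_rot: [2.068, 2.364, 0.001]
force: [1.5, 0.8, -2.7]
width: 0.608
```

```bash
python3 -m crank '[[0.5,-0.0007,0.005,0,0],[0.5,-0.0007,0.005,0,0],[0.5,0,0,0,0],[0.5,0,0,0,0],[0.5,0,0,0,0],[0.5,0,0,0,0],[0.5,0,0,0,0],[0.5,0,0,0,0]]' 25
python3 look.py 11 200 160 300 240 220 170 300 240
```

```text
clock: 14.43
position: [0.6064, 0.0566, 0.0175]
ee_rot: [2.068, 2.364, 0.001]
force: [2.8, 1.9, -3.8]
width: 0.608
14.4333 [0.6064 0.0566 0.0175] [2.068e+00 2.364e+00 1.000e-03] [ 2.8  1.9 -3.8] 0.608
```

View pics/v11.png

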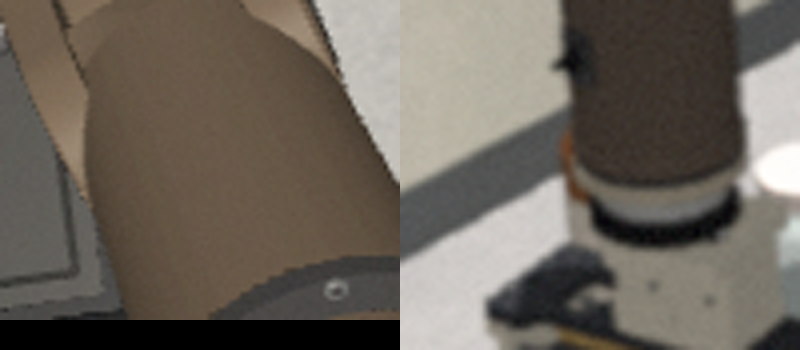

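```bash
python3 -m crank '[[0.5,0.0015,0,0,0],[0.5,0,0,0,0],[0.5,0,0,0,0],[0.5,0,0,0,0],[0.5,0,0,0,0],[0.5,0,0,0,0],[0.5,0,0,0,0],[0.5,0,0,0,0]]' 25
python3 -m crank '[[0.5,0,0,-0.001,0],[0.5,0,0,0,0],[1,0,0,0,0],[1,0,0,0,0],[1,0,0,0,0],[1,0,0,0,0],[1,0,0,0,0],[1,0,0,0,0]]' 25
```

```text
clock: 15.2
position: [0.6065, 0.0562, 0.0174]
ee_rot: [-2.068, -2.364, 0.001]
force: [1.0, 0.1, -2.5]
width: 0.612
clock: 15.87
position: [0.6068, 0.0563, 0.0171]
ee_rot: [2.068, 2.364, 0.0]
force: [0.2, -0.2, -0.4]
width: 0.979
```

Released. Now I'll raise 60 mm, go straight back about 95 mm and look.

```bash
python3 -m crank '[[1,0,0,0.05,0],[1,0,0,0.1,0],[1,0.006,-0.05,0.05,0],[0.3,0.0107,-0.08,0,0],[0,0.0107,-0.08,0,0],[0,0.0107,-0.08,0,0],[0,0,0,0,0],[0,0,0,0,0]]' 20
python3 look.py 12 200 160 300 240 240 190 340 260
```

```text
clock: 16.53
position: [0.6219, -0.0628, 0.0968]
ee_rot: [2.074, 2.359, -0.002]
force: [0.0, 0.8, -0.3]
width: 0.688
16.5333 [ 0.6219 -0.0628  0.0968] [ 2.074e+00  2.359e+00 -2.000e-03] [ 0.   0.8 -0.3] 0.688
```

View pics/v12.png

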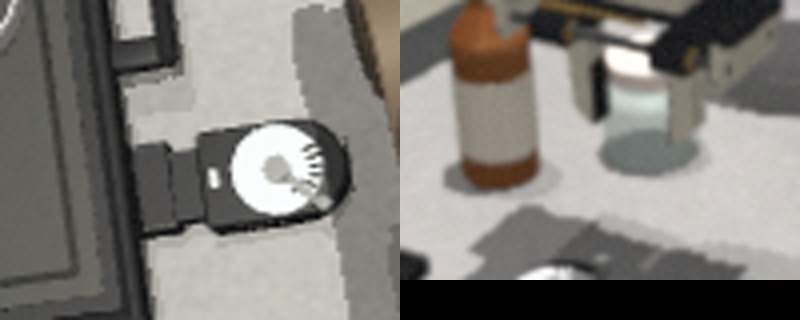

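Run:
```python
from h import *
im=cv2.imread('pics/top12.png');crop(im,225,180,305,230+10,10,'pics/e12.png')
```

```text
(no output)
```

View pics/e12.png

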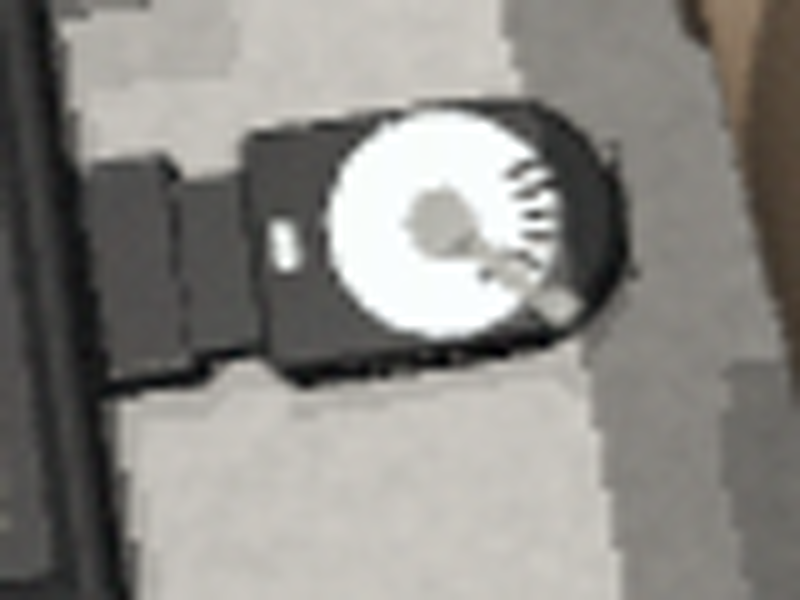

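Run:
```python
from h import *
f=lambda x,y:((x+.5)/10-.5+225,(y+.5)/10-.5+180)
pc,r=fitpose('top',[(.028,.042,.038),(-.028,.042,.038),(0,-.002,.044),(0,-.042,.038)],[f(246,136),f(266,364),f(441,222),f(626,226)],[.607,.057,.13])
print(pc,np.degrees(pc[2]),r.round(1).tolist())
y=pc[2]
tip=ray('top',f(560,303),.058)[:2]; pv=tow(pc,(0,-.002));v=tip-pv;c,s=np.cos(y),np.sin(y);vl=np.array([c*v[0]+s*v[1],-s*v[0]+c*v[1]])
print('tab',vl*1e3,np.hypot(*vl),np.arctan2(-vl[0],-vl[1]))
y=np.radians(7.65);ex=np.array([np.cos(y),np.sin(y)]);ey=np.array([-np.sin(y),np.cos(y)])
s=arm.observe()['position'][:2]
for nm,p in(('origin',pc[:2]),('mouth',np.array([.5993,.113])),('rear',tow(pc,(0,-.042))),('tcp',s)):print(nm,(p@ex*1e3).round(1),(p@ey*1e3).round(1))
```

```text
[0.60551401 0.05447201 0.06310811] 3.6158285078241024 [[0.0, -1.1], [-0.3, 0.7], [0.5, 0.8], [-0.1, -0.5]]
tab [-20.1556182  -25.40993996] 0.03243322361210015 0.670591787686441
origin 607.4 -26.6
mouth 609.0 32.2
rear 604.4 -68.5
tcp 608.5 -140.9
```

```bash
python3 -m crank '[[0,-0.0063,0.047,0,0.004],[0,-0.006,0.045,0,0],[0,0,0,0,0],[0,0,0,0,0],[0,0,0,-0.05,0],[0,0,0,-0.07,0],[0,0,0,-0.06,0],[0,0,0,-0.017,0]]' 20
python3 look.py 13 200 160 300 240 240 190 340 260
```

```text
clock: 17.3
position: [0.6147, -0.0234, 0.0148]
ee_rot: [-2.061, -2.367, 0.006]
force: [-1.4, -0.7, -0.0]
width: 0.027
17.3 [ 0.6147 -0.0234  0.0148] [-2.061 -2.367  0.006] [-1.4 -0.7 -0. ] 0.027
```

View pics/v13.png

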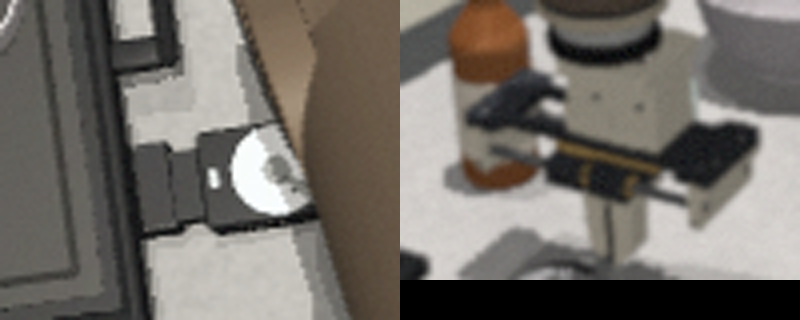

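```bash
python3 -m crank '[[0,0.005,0,0,0],[0,-0.0018,0.0136,0,0],[0,-0.0018,0.0136,0,0],[0,-0.0018,0.0136,0,0],[0,-0.0018,0.0136,0,0],[0,0,0,0,0],[0,0,0,0,0],[0,0,0,0,0]]' 20
python3 - <<'E'
from h import *
y=np.radians(7.65);ex=np.array([np.cos(y),np.sin(y)]);ey=np.array([-np.sin(y),np.cos(y)])
s=arm.observe();p=s['position'][:2];print(p@ex*1e3,p@ey*1e3,s['ee_rot'])
E
```

```text
clock: 18.07
position: [0.6162, -0.0012, 0.0184]
ee_rot: [2.063, 2.369, -0.0]
force: [0.2, -0.2, -0.4]
width: 0.005
610.5790956941529 -83.26414087459806 [ 2.06322175e+00  2.36868155e+00 -2.30800900e-04]
```

```bash
python3 -m crank '[[0,-0.0042,-0.0005,0,-0.003],[0,0,0,0,0],[0,-0.0007,0.005,0,0],[0,-0.0007,0.005,0,0],[0,-0.0007,0.005,0,0],[0,0,0,0,0],[0,0,0,0,0],[0,0,0,0,0]]' 20
python3 -m crank '[[0,-0.0003,0.0025,0,0],[0,-0.0003,0.0025,0,0],[0,-0.0003,0.0025,0,0],[0,-0.0003,0.0025,0,0],[0,0,0,0,0],[0,0,0,0,0],[0,0,0,0,0],[0,0,0,0,0]]' 20
```

```text
clock: 18.73
position: [0.6137, 0.0048, 0.0182]
ee_rot: [-2.067, -2.366, -0.0]
force: [0.2, -0.4, -1.3]
width: 0.004
clock: 19.4
position: [0.6136, 0.006, 0.0184]
ee_rot: [2.068, 2.362, -0.003]
force: [1.1, -7.6, 1.8]
width: 0.006
```

```bash
python3 -m crank '[[0,-0.0003,0.0025,0,0],[0,0,0,0,0],[0,-0.0003,0.0025,0,0],[0,0,0,0,0],[0,0,0,0,0],[0,0,0,0,0],[0,0,0,0,0],[0,0,0,0,0]]' 20
python3 look.py 14 200 160 300 240 240 190 340 260
```

```text
clock: 20.07
position: [0.6135, 0.0075, 0.0184]
ee_rot: [2.068, 2.361, -0.003]
force: [0.6, -9.3, 2.1]
width: 0.007
20.0667 [0.6135 0.0075 0.0184] [ 2.068  2.361 -0.003] [ 0.6 -9.3  2.1] 0.007
```

View pics/v14.png

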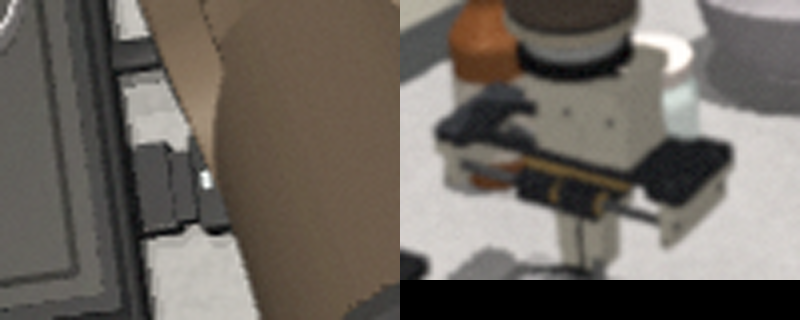

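```bash
python3 -m crank '[[0,-0.0003,0.0025,0,0],[0,-0.0003,0.0025,0,0],[0,-0.0003,0.0025,0,0],[0,-0.0003,0.0025,0,0],[0,0,0,0,0],[0,0,0,0,0],[0,0,0,0,0],[0,0,0,0,0]]' 20
```

```text
clock: 20.83
position: [0.613, 0.0119, 0.0185]
ee_rot: [2.068, 2.362, -0.003]
force: [0.8, -7.9, 1.6]
width: 0.009
```

```bash
python3 -m crank '[[0,-0.0003,0.0025,0,0],[0,-0.0003,0.0025,0,0],[0,-0.0003,0.0025,0,0],[0,0,0,0,0],[0,0,0,0,0],[0,0,0,0,0],[0,0,0,0,0],[0,0,0,0,0]]' 20
python3 look.py 15 200 160 300 240 240 190 340 260
```

```text
clock: 21.5
position: [0.6127, 0.0151, 0.0185]
ee_rot: [2.068, 2.362, -0.002]
force: [0.7, -7.5, 2.2]
width: 0.003
21.5 [0.6127 0.0151 0.0185] [ 2.068e+00  2.362e+00 -2.000e-03] [ 0.7 -7.5  2.2] 0.003
```

View pics/v15.png

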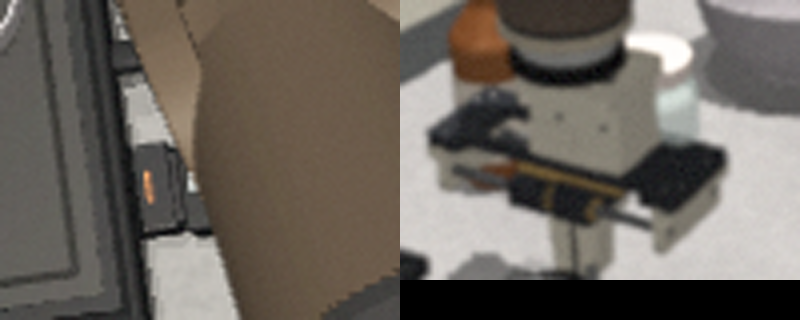

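An orange lamp has lit on the socket at crop (148,187), so the plug is making contact. A gap of a few mm remains.

```bash
python3 -m crank '[[0,-0.0003,0.0025,0,0],[0,-0.0003,0.0025,0,0],[0,0,0,0,0],[0,0,0,0,0],[0,0,0,0,0],[0,0,0,0,0],[0,0,0,0,0],[0,0,0,0,0]]' 20
python3 -m crank '[[0,-0.0003,0.0025,0,0],[0,0,0,0,0],[0,0,0,0,0],[0,0,0,0,0],[0,0,0,0,0],[0,0,0,0,0],[0,0,0,0,0],[0,0,0,0,0]]' 20
```

```text
clock: 22.27
position: [0.6124, 0.0171, 0.0185]
ee_rot: [2.068, 2.362, -0.002]
force: [0.2, -7.8, 2.2]
width: 0.008
clock: 22.93
position: [0.6122, 0.018, 0.0184]
ee_rot: [2.068, 2.362, -0.003]
force: [1.2, -7.6, 1.8]
width: 0.005
```

```bash
python3 -m crank '[[0,-0.0003,0.0025,0,0],[0,0,0,0,0],[0,0,0,0,0],[0,-0.0003,0.0025,0,0],[0,0,0,0,0],[0,0,0,0,0],[0,0,0,0,0],[0,0,0,0,0]]' 20
python3 look.py 16 200 160 300 240 240 190 340 260
```

```text
clock: 23.6
position: [0.6119, 0.0196, 0.0183]
ee_rot: [2.068, 2.361, -0.003]
force: [0.7, -8.3, 2.4]
width: 0.004
23.6 [0.6119 0.0196 0.0183] [ 2.068  2.361 -0.003] [ 0.7 -8.3  2.4] 0.004
```

View pics/v16.png

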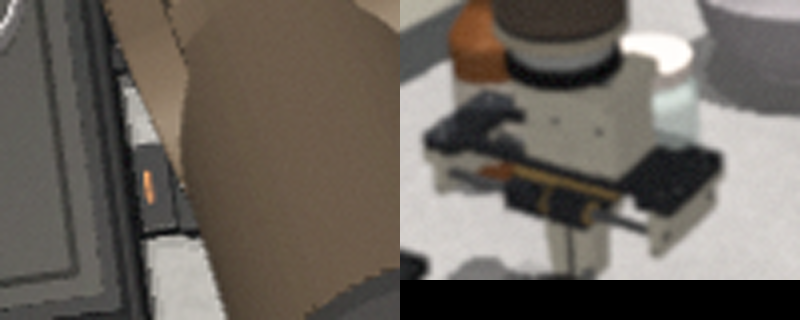

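```bash
python3 -m crank '[[0,-0.0003,0.0025,0,0],[0,0,0,0,0],[0,0,0,0,0],[0,0,0,0,0],[0,0,0,0,0],[0,0,0,0,0],[0,0,0,0,0],[0,0,0,0,0]]' 20
python3 -m crank '[[0,-0.0003,0.0025,0,0],[0,0,0,0,0],[0,0,0,0,0],[0,0,0,0,0],[0,0,0,0,0],[0,0,0,0,0],[0,0,0,0,0],[0,0,0,0,0]]' 20
```

```text
clock: 24.37
position: [0.6118, 0.0197, 0.0183]
ee_rot: [2.069, 2.36, -0.005]
force: [1.4, -10.7, 1.8]
width: 0.004
clock: 25.03
position: [0.6117, 0.0197, 0.0183]
ee_rot: [2.069, 2.359, -0.006]
force: [1.0, -12.6, 2.1]
width: 0.004
```

Position stopped while the force rose to 12.6 N, so the plug is on the hard stop. I'll back straight off, lift clear and look.

```bash
python3 -m crank '[[0,0.0017,-0.0125,0,0],[0,0.0033,-0.025,0,0],[0,0.004,-0.03,0.03,0],[0,0,0,0.08,0],[0,0,0,0.1,0],[0,-0.05,-0.09,0,0],[0,-0.05,-0.09,0,0],[0,0,0,0,0]]' 20
python3 look.py 17 200 160 300 240 200 190 340 290
python3 - <<'E'
from h import *
im=cv2.imread('pics/top17.png');crop(im,215,180,295,240,10,'pics/e17.png')
E
```

```text
clock: 25.7
position: [0.5713, -0.0835, 0.1023]
ee_rot: [2.076, 2.356, -0.009]
force: [-0.8, -2.1, -1.2]
width: 0.003
25.7 [ 0.5713 -0.0835  0.1023] [ 2.076  2.356 -0.009] [-0.8 -2.1 -1.2] 0.003
```

View pics/e17.png

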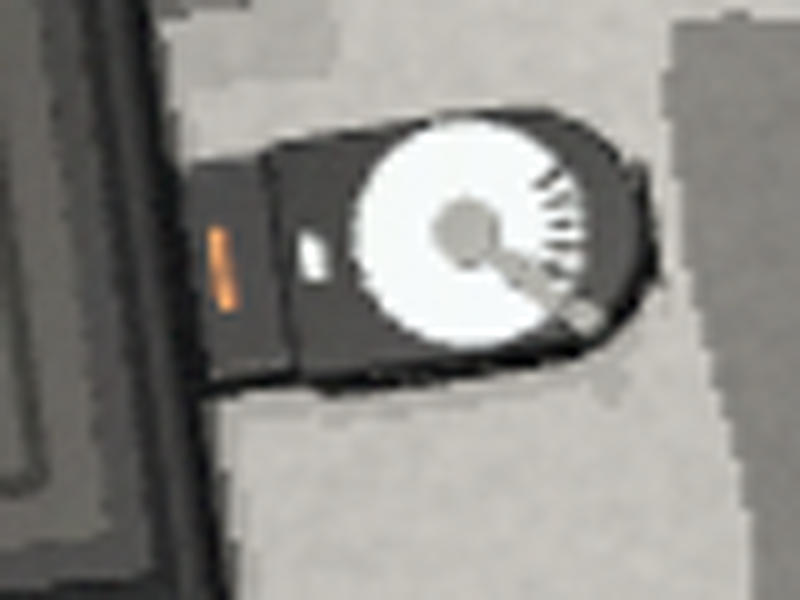

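View pics/v17.png

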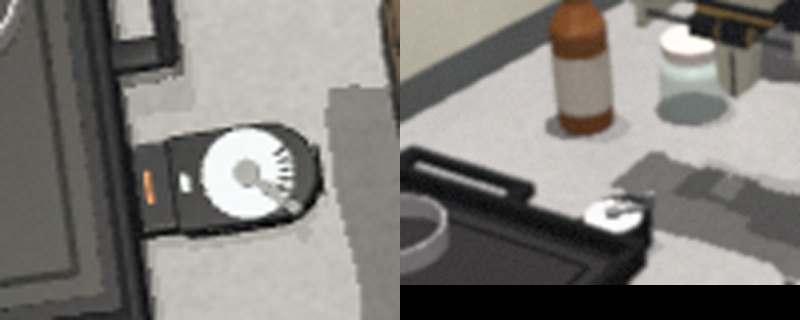

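```bash
cat >> h.py <<'E'
YAW=np.radians(7.65);EX=np.array([np.cos(YAW),np.sin(YAW)]);EY=np.array([-np.sin(YAW),np.cos(YAW)])
def pf(p):return np.array([p[:2]@EX,p[:2]@EY])*1e3
E
python3 - <<'E'
from h import *
f=lambda x,y:((x+.5)/10-.5+215,(y+.5)/10-.5+180)
hub=pf(ray('top',f(467,233),.046));tab=pf(ray('top',f(590,315),.058))
print('hub',hub,'tab',tab,tab-hub,np.hypot(*(tab-hub)),np.arctan2(-(tab-hub)[0],-(tab-hub)[1]))
print('front edge',pf(ray('top',f(268,145),.038)),pf(ray('top',f(297,372),.038)))
print('rear',pf(ray('top',f(650,240),.03)))
E
```

```text
hub [608.82053273 -11.17372258] tab [584.93448837 -36.7981637 ] [-23.88604437 -25.62444112] 35.030773590005225 0.75030089298566
front edge [636.41231093  31.45656668] [584.29440887  32.00930504]
rear [603.64762284 -50.7384588 ]
```

```bash
python3 -m crank '[[0,-0.0155,0.096,0,0.004],[0,-0.0155,0.096,0,0],[0,-0.0155,0.096,0,0],[0,0,0,0,0],[0,0,0,-0.06,0],[0,0,0,-0.06,0],[0,0,0,-0.03,0],[0,0,0,0,0]]' 20
python3 look.py 18 200 160 300 240 240 210 310 270
python3 -c "
from h import *
s=arm.observe();print(pf(s['position']),s['position'][2])"
```

```text
clock: 26.47
position: [0.5544, 0.0415, 0.0396]
ee_rot: [-2.058, -2.369, 0.005]
force: [-0.4, 0.5, -0.2]
width: 0.004
26.4667 [0.5544 0.0415 0.0396] [-2.058 -2.369  0.005] [-0.4  0.5 -0.2] 0.004
[556.85668195 -32.96697836] 0.042275568686474224
```

View pics/v18.png

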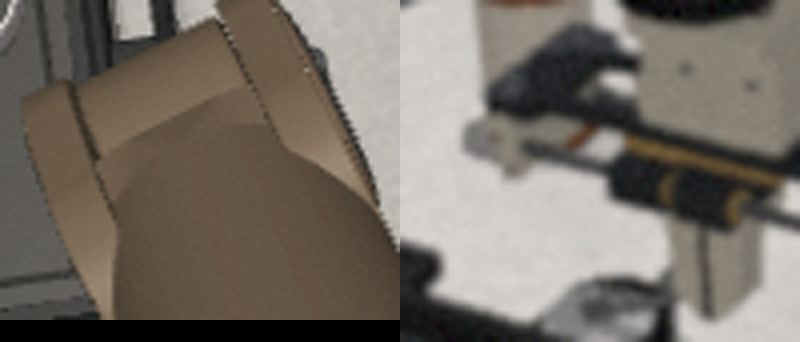

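```bash
python3 -c "
from h import *
s=arm.observe();p=s['position'];print(p,s['ee_rot'])
for z in(.04,.045,.05,.055,.06):print(z,proj('side',[p[0],p[1],z]),proj('side',np.r_[p[:2]-EX*.019,z]))
b=cv2.imread('pics/side18.png');crop(b,260,230,320,275,12,'pics/e18.png')
"
```

```text
[0.55628913 0.04145594 0.04227557] [-2.06091164e+00 -2.36993468e+00  2.61646304e-04]
0.04 [[295.10600253 266.01704389]] [[301.38697992 267.9787944 ]]
0.045 [[295.00636514 264.42310136]] [[301.29993504 266.37865341]]
0.05 [[294.90630957 262.82246898]] [[301.21252246 264.77175292]]
0.055 [[294.80583317 261.21510455]] [[301.12473984 263.15805001]]
0.06 [[294.7049333 259.6009655]] [[301.03658483 261.5375014 ]]
```

View pics/e18.png

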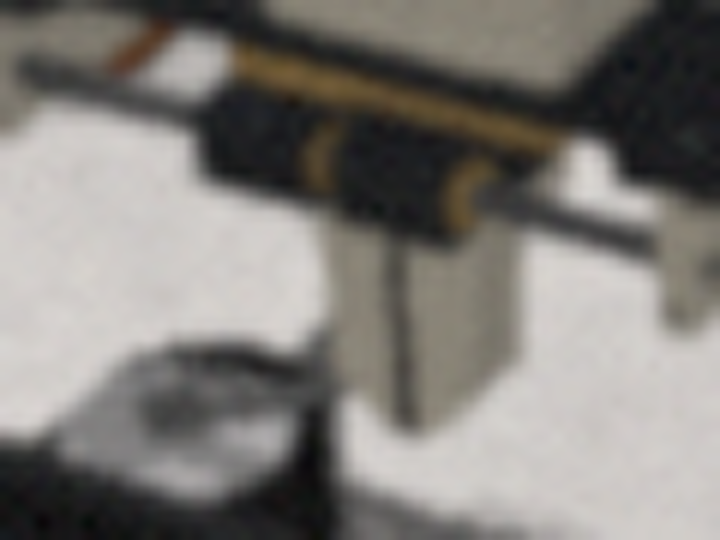

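```bash
python3 -m crank '[[0,0.003,-0.0223,0,0],[0,0,0,-0.005,0],[0,0,0,0,0],[0,0,0,0,0],[0,0.005,0.0007,0,0],[0,0,0,0,0],[0,0,0,0,0],[0,0,0,0,0]]' 20
python3 look.py 19 200 160 300 240 250 220 310 270
python3 -c "
from h import *
s=arm.observe();print(pf(s['position']),s['position'][2])"
```

```text
clock: 27.23
position: [0.5595, 0.0324, 0.0403]
ee_rot: [2.062, 2.37, 0.0]
force: [-0.2, 0.9, 1.5]
width: 0.008
27.2333 [0.5595 0.0324 0.0403] [2.062 2.37  0.   ] [-0.2  0.9  1.5] 0.008
[558.75981897 -42.41230457] 0.04025594940698887
```

View pics/v19.png

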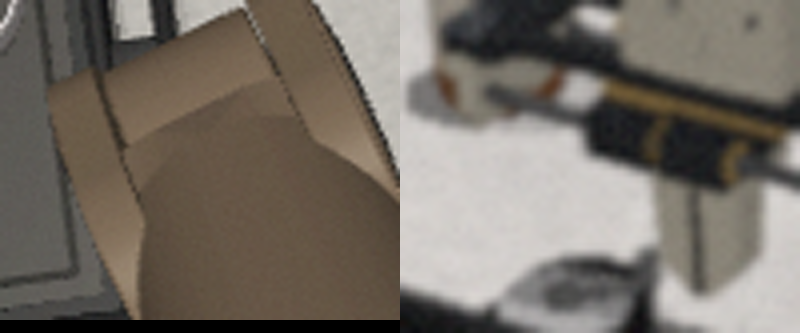

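```bash
python3 -m crank '[[0,0.005,0.0007,0,0],[0,0,0,0,0],[0,0,0,0,0],[0,0.0025,0.0003,0,0],[0,0,0,0,0],[0,0,0,0,0],[0,0,0,0,0],[0,0,0,0,0]]' 20
python3 look.py 20 200 160 300 240 250 220 310 270
python3 -c "
from h import *
s=arm.observe();print(pf(s['position']),s['position'][2])"
```

```text
clock: 28.0
position: [0.5625, 0.0327, 0.0403]
ee_rot: [2.062, 2.37, 0.0]
force: [1.0, 0.8, -0.2]
width: 0.012
28.0 [0.5625 0.0327 0.0403] [2.062 2.37  0.   ] [ 1.   0.8 -0.2] 0.012
[561.76492692 -42.5018518 ] 0.040218527154770346
```

View pics/v20.png

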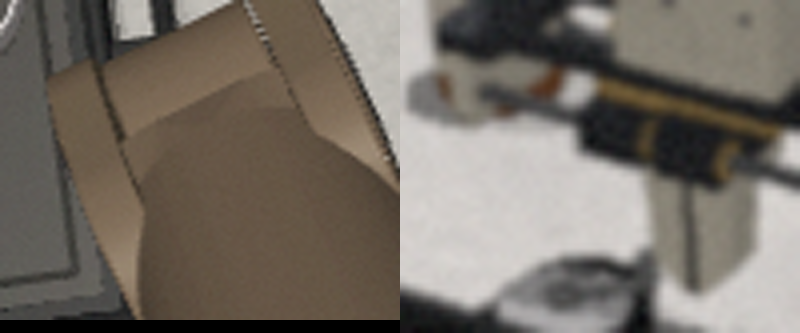

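```bash
python3 -m crank '[[0,0.005,0.0007,0,0],[0,0,0,0,0],[0,0,0,0,0],[0,0,0,0,0],[0,0,0,0,0],[0,0,0,0,0],[0,0,0,0,0],[0,0,0,0,0]]' 20
python3 -m crank '[[0,0.005,0.0007,0,0],[0,0,0,0,0],[0,0,0,0,0],[0,0,0,0,0],[0,0,0,0,0],[0,0,0,0,0],[0,0,0,0,0],[0,0,0,0,0]]' 20
python3 look.py 21 200 160 300 240 250 220 310 270
python3 -c "
from h import *
s=arm.observe();print(pf(s['position']),s['position'][2])"
```

```text
clock: 28.77
position: [0.5644, 0.0329, 0.0402]
ee_rot: [-2.062, -2.37, 0.0]
force: [-0.4, -0.1, 0.5]
width: 0.005
clock: 29.43
position: [0.5662, 0.033, 0.0402]
ee_rot: [-2.062, -2.37, 0.001]
force: [-2.7, -2.6, 1.3]
width: 0.006
29.4333 [0.5662 0.033  0.0402] [-2.062e+00 -2.370e+00  1.000e-03] [-2.7 -2.6  1.3] 0.006
[565.73610345 -42.4924833 ] 0.04023375773569257
```

View pics/v21.png

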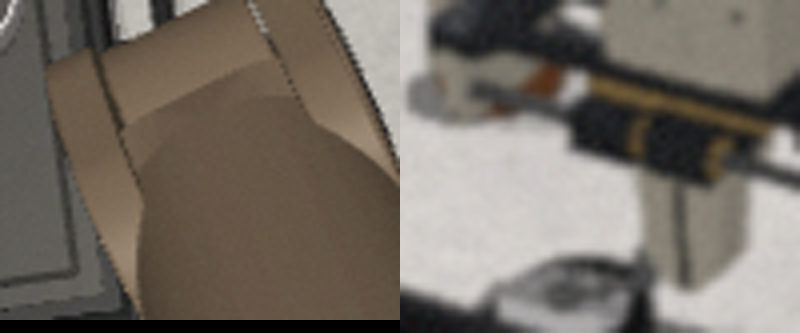

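Contact is felt at plate-frame x 565.7. I'll push along the tab's arc (+x, −y) rather than square on.

```bash
python3 -m crank '[[0,0.0023,-0.0014,0,0],[0,0.0023,-0.0014,0,0],[0,0,0,0,0],[0,0,0,0,0],[0,0,0,0,0],[0,0,0,0,0],[0,0,0,0,0],[0,0,0,0,0]]' 20
python3 look.py 22 200 160 300 240 250 220 310 270
python3 -c "
from h import *
s=arm.observe();print(pf(s['position']),s['position'][2])"
```

```text
clock: 30.2
position: [0.5678, 0.0322, 0.0401]
ee_rot: [-2.062, -2.37, 0.001]
force: [-5.2, -1.9, 2.2]
width: 0.006
30.2 [0.5678 0.0322 0.0401] [-2.062e+00 -2.370e+00  1.000e-03] [-5.2 -1.9  2.2] 0.006
[567.02880006 -43.69001123] 0.04011173879297736
```

View pics/v22.png

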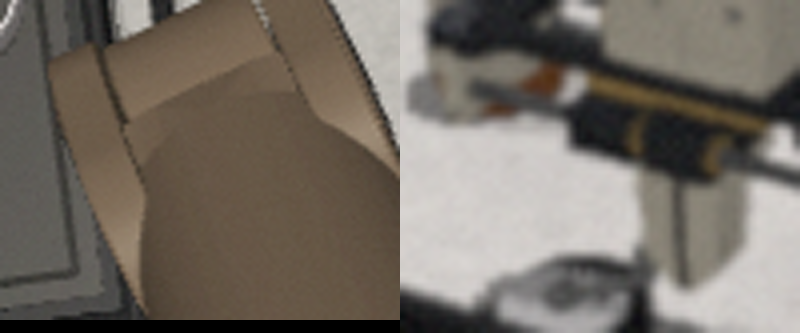

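```bash
python3 -m crank '[[0,0.0023,-0.0018,0,0],[0,0,0,0,0],[0,0,0,0,0],[0,0,0,0,0],[0,0,0,0,0],[0,0,0,0,0],[0,0,0,0,0],[0,0,0,0,0]]' 20
python3 -m crank '[[0,0.0023,-0.0018,0,0],[0,0,0,0,0],[0,0,0,0,0],[0,0,0,0,0],[0,0,0,0,0],[0,0,0,0,0],[0,0,0,0,0],[0,0,0,0,0]]' 20
python3 look.py 23 200 160 300 240 250 220 310 270
python3 -c "
from h import *
s=arm.observe();print(pf(s['position']),s['position'][2])"
```

```text
clock: 30.97
position: [0.5688, 0.0318, 0.0401]
ee_rot: [-2.061, -2.37, 0.0]
force: [-5.2, -0.9, 1.6]
width: 0.004
clock: 31.63
position: [0.5703, 0.0309, 0.0403]
ee_rot: [2.062, 2.37, 0.001]
force: [-4.1, 0.9, 1.2]
width: 0.005
31.6333 [0.5703 0.0309 0.0403] [2.062e+00 2.370e+00 1.000e-03] [-4.1  0.9  1.2] 0.005
[569.28435185 -45.33095562] 0.04029925929305156
```

View pics/v23.png

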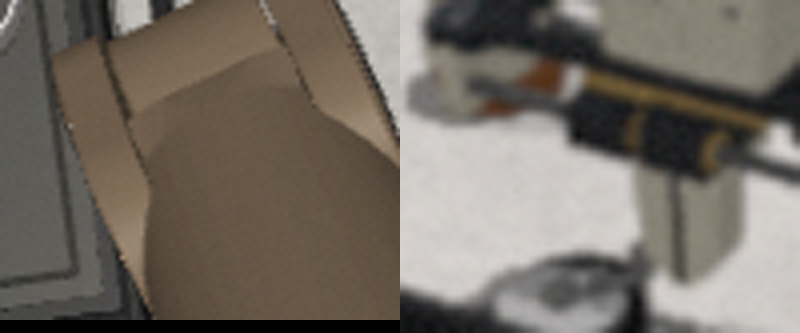

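```bash
python3 -m crank '[[0,0.0023,-0.0016,0,0],[0,0,0,0,0],[0,0,0,0,0],[0,0,0,0,0],[0,0,0,0,0],[0,0,0,0,0],[0,0,0,0,0],[0,0,0,0,0]]' 20
python3 look.py 24 200 160 300 240 250 220 310 270
```

```text
clock: 32.4
position: [0.5711, 0.0302, 0.0403]
ee_rot: [2.062, 2.37, 0.0]
force: [-4.2, 2.8, 3.1]
width: 0.001
32.4 [0.5711 0.0302 0.0403] [2.062 2.37  0.   ] [-4.2  2.8  3.1] 0.001
```

View pics/v24.png

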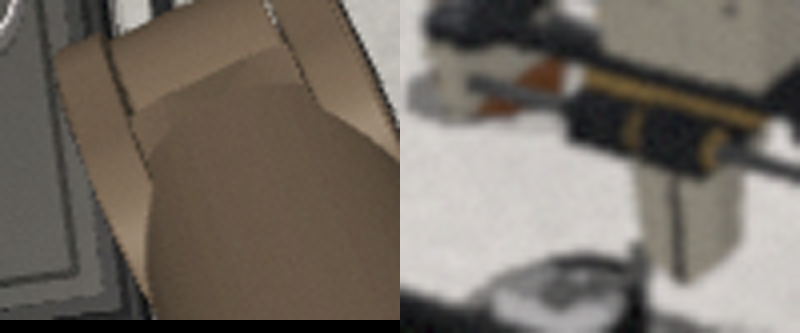

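```bash
python3 -m crank '[[0,0.0023,-0.0012,0,0],[0,0,0,0,0],[0,0,0,0,0],[0,0,0,0,0],[0,0,0,0,0],[0,0,0,0,0],[0,0,0,0,0],[0,0,0,0,0]]' 20
python3 look.py 25 200 160 300 240 250 220 310 270
```

```text
clock: 33.17
position: [0.5721, 0.0295, 0.0402]
ee_rot: [2.062, 2.37, 0.0]
force: [0.8, 0.2, 0.3]
width: 0.008
33.1667 [0.5721 0.0295 0.0402] [2.062 2.37  0.   ] [0.8 0.2 0.3] 0.008
```

View pics/v25.png

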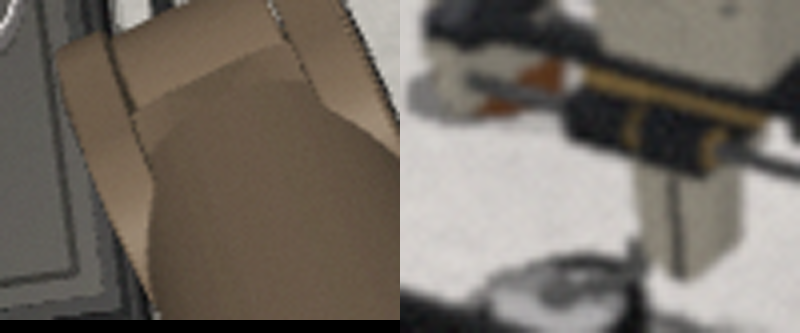

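The force fell from 5 N to 0, so the lever snapped into notch 1, and I've paused there. On to the second.

```bash
python3 -m crank '[[0,0.0037,-0.0012,0,0],[0,0.0037,-0.0012,0,0],[0,0.0037,-0.0012,0,0],[0,0,0,0,0],[0,0,0,0,0],[0,0,0,0,0],[0,0,0,0,0],[0,0,0,0,0]]' 20
python3 -m crank '[[0,0.0025,-0.0008,0,0],[0,0,0,0,0],[0,0,0,0,0],[0,0,0,0,0],[0,0,0,0,0],[0,0,0,0,0],[0,0,0,0,0],[0,0,0,0,0]]' 20
```

```text
clock: 33.93
position: [0.5764, 0.0281, 0.0403]
ee_rot: [2.062, 2.37, 0.0]
force: [-0.7, -0.2, 0.4]
width: 0.006
clock: 34.6
position: [0.5773, 0.0278, 0.0402]
ee_rot: [-2.062, -2.37, 0.0]
force: [-2.1, -0.7, 0.4]
width: 0.005
```

```bash
python3 -m crank '[[0,0.0025,-0.0008,0,0],[0,0,0,0,0],[0,0,0,0,0],[0,0,0,0,0],[0,0,0,0,0],[0,0,0,0,0],[0,0,0,0,0],[0,0,0,0,0]]' 20
python3 -m crank '[[0,0.0025,-0.0008,0,0],[0,0,0,0,0],[0,0,0,0,0],[0,0,0,0,0],[0,0,0,0,0],[0,0,0,0,0],[0,0,0,0,0],[0,0,0,0,0]]' 20
python3 look.py 26 200 160 300 240 250 220 310 270
```

```text
clock: 35.27
position: [0.5783, 0.0274, 0.0402]
ee_rot: [-2.062, -2.37, 0.0]
force: [-4.2, -0.7, 0.7]
width: 0.007
clock: 35.93
position: [0.5798, 0.0272, 0.0404]
ee_rot: [2.062, 2.369, 0.001]
force: [0.2, -1.3, 0.1]
width: 0.005
35.9333 [0.5798 0.0272 0.0404] [2.062e+00 2.369e+00 1.000e-03] [ 0.2 -1.3  0.1] 0.005
```

View pics/v26.png

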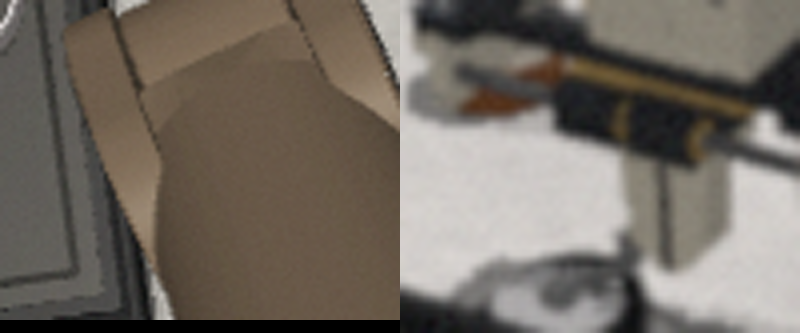

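Released again, 7.3 mm further on against the 7.4 mm expected, so notch 2. Pause done; now the third.

```bash
python3 -m crank '[[0,0,0,0,0],[0,0,0,0,0],[0,0.0037,-0.0004,0,0],[0,0.0037,-0.0004,0,0],[0,0.0037,-0.0004,0,0],[0,0,0,0,0],[0,0,0,0,0],[0,0,0,0,0]]' 20
python3 -m crank '[[0,0.0025,-0.0003,0,0],[0,0,0,0,0],[0,0,0,0,0],[0,0,0,0,0],[0,0,0,0,0],[0,0,0,0,0],[0,0,0,0,0],[0,0,0,0,0]]' 20
```

```text
clock: 36.7
position: [0.584, 0.027, 0.0402]
ee_rot: [-2.062, -2.37, -0.001]
force: [0.0, 0.4, 0.4]
width: 0.003
clock: 37.37
position: [0.5849, 0.0266, 0.0402]
ee_rot: [2.062, 2.37, 0.0]
force: [-0.3, 0.6, 0.7]
width: 0.005
```

```bash
python3 -m crank '[[0,0.0025,-0.0003,0,0],[0,0,0,0,0],[0,0,0,0,0],[0,0,0,0,0],[0,0,0,0,0],[0,0,0,0,0],[0,0,0,0,0],[0,0,0,0,0]]' 20
python3 -m crank '[[0,0.0025,-0.0003,0,0],[0,0,0,0,0],[0,0,0,0,0],[0,0,0,0,0],[0,0,0,0,0],[0,0,0,0,0],[0,0,0,0,0],[0,0,0,0,0]]' 20
```

```text
clock: 38.03
position: [0.5859, 0.0264, 0.0403]
ee_rot: [2.062, 2.37, 0.0]
force: [-2.3, 0.5, 0.3]
width: 0.004
clock: 38.7
position: [0.5868, 0.0263, 0.0402]
ee_rot: [-2.062, -2.37, 0.0]
force: [-2.6, -0.0, 0.6]
width: 0.008
```

```bash
python3 -m crank '[[0,0.0025,-0.0003,0,0],[0,0,0,0,0],[0,0,0,0,0],[0,0,0,0,0],[0,0,0,0,0],[0,0,0,0,0],[0,0,0,0,0],[0,0,0,0,0]]' 20
python3 look.py 27 200 160 300 240 250 220 310 270
```

```text
clock: 39.37
position: [0.5876, 0.0261, 0.0402]
ee_rot: [-2.062, -2.37, 0.001]
force: [-4.5, 0.9, 1.2]
width: 0.006
39.3667 [0.5876 0.0261 0.0402] [-2.062e+00 -2.370e+00  1.000e-03] [-4.5  0.9  1.2] 0.006
```

View pics/v27.png

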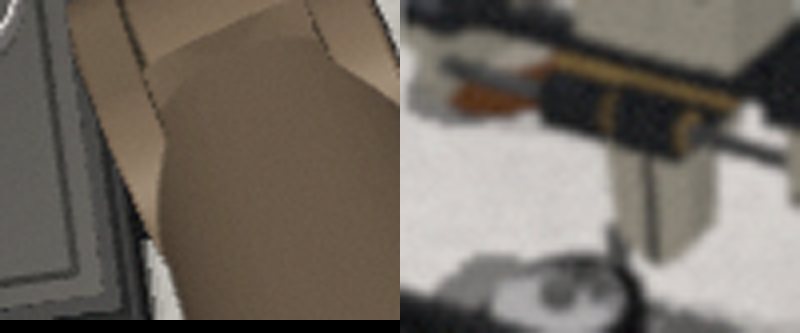

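```bash
python3 -m crank '[[0,0.002,-0.0002,0,0],[0,0,0,0,0],[0,0,0,0,0],[0,0,0,0,0],[0,0,0,0,0],[0,0,0,0,0],[0,0,0,0,0],[0,0,0,0,0]]' 20
```

```text
clock: 40.13
position: [0.5888, 0.0261, 0.0403]
ee_rot: [2.062, 2.37, 0.0]
force: [0.1, -0.2, 0.5]
width: 0.003
```

Released into notch 3. I'll back away along −x, lift and clear the view.

```bash
python3 -m crank '[[0,-0.02,-0.003,0,0],[0,-0.03,-0.004,0,0],[0,0,0,0.06,0],[0,0,0,0.1,0],[0,0,-0.09,0,0],[0,0,-0.09,0,0],[0,0,-0.09,0,0],[0,0,-0.09,0,0]]' 20
python3 -m crank '[[0,0,-0.05,0,0],[0,0,0,0,0],[0,0,0,0,0],[0,0,0,0,0],[0,0,0,0,0],[0,0,0,0,0],[0,0,0,0,0],[0,0,0,0,0]]' 20
python3 look.py 28 200 160 300 240 240 210 320 270
python3 - <<'E'
from h import *
im=cv2.imread('pics/top28.png');crop(im,215,180,295,240,10,'pics/e28.png')
E
```

```text
clock: 40.8
position: [0.568, -0.1222, 0.1046]
ee_rot: [2.061, 2.37, -0.0]
force: [-1.2, -0.1, -0.3]
width: 0.006
clock: 41.47
position: [0.5688, -0.1399, 0.1043]
ee_rot: [-2.061, -2.371, -0.0]
force: [0.4, 0.7, -0.1]
width: 0.002
41.4667 [ 0.5688 -0.1399  0.1043] [-2.061 -2.371 -0.   ] [ 0.4  0.7 -0.1] 0.002
```

View pics/e28.png

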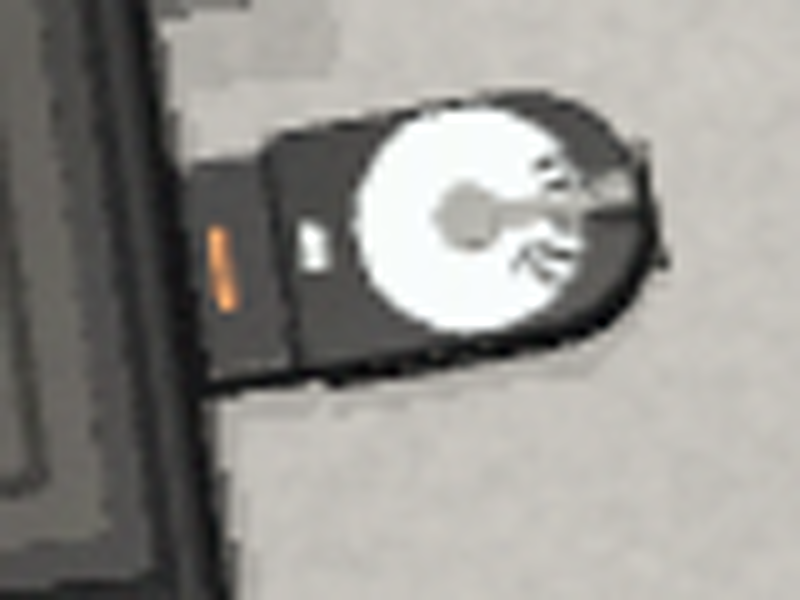

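View pics/top28.png

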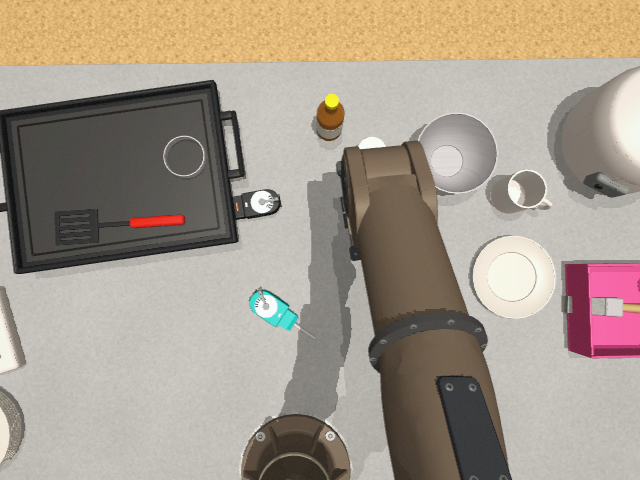

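Run:
```python
from h import *
f=lambda x,y:((x+.5)/10-.5+215,(y+.5)/10-.5+180)
hub=pf(ray('top',f(467,215),.046));tab=pf(ray('top',f(612,188),.058));v=tab-hub
print(hub,tab,np.hypot(*v),np.arctan2(-v[0],-v[1]))
o=[]
for k in(17,28):
    im=cv2.imread(f'pics/top{k}.png')[188:224,228:268];im=cv2.convertScaleAbs(im,alpha=2.2,beta=-20)
    o.append(cv2.resize(im,(400,360),interpolation=cv2.INTER_NEAREST))
cv2.imwrite('pics/cmp.png',np.hstack(o))
```

```text
[612.8483404  -11.73674734] [612.29437501 -45.59555011] 33.863334190863824 0.016359585326919227
```

View pics/cmp.png

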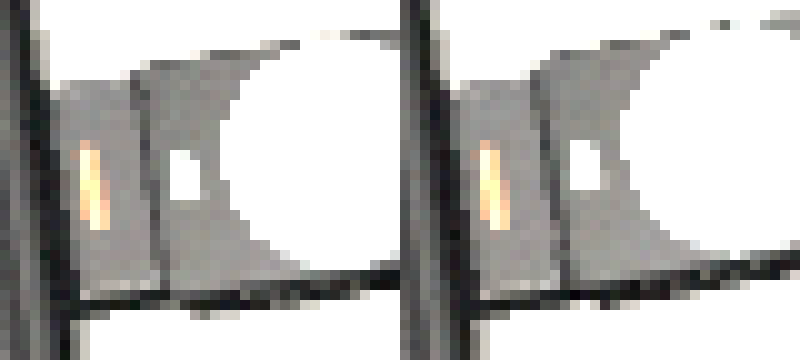

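View pics/side28.png

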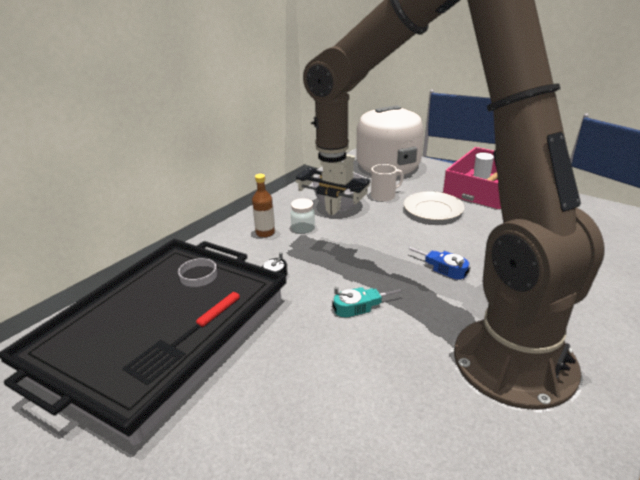

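The side view shows the control plugged in at (275,266) and the bottle (264,210), jar (302,215), cup, plate, turner and ring all where they were. The gripper is clear of everything. Handing in.

```bash
python3 -c "
from cell import arm
s=arm.observe();print(s['clock'],s['force']);print(arm.sign_off())"
```

```text
41.5667 [ 0.72410371  0.44293833 -0.0286636 ]
the job is handed in; nothing more can be done
None
```

The black control is plugged in and the heat lever is in the third notch above OFF. I handed the job in at 41.6 s; it reported no verdict.

**Plugging in:** I carried the control to the socket and started the plug in the grip. The last 14 mm I pushed from behind, to keep the gripper's body off the plate's handle. The push took about 8 N, and I stopped on the hard stop at 12.6 N, under the socket's 25 N. The lever was still at OFF when the plug was home.

**Lever:** I pushed it one notch at a time, at 4 to 5 N, with a pause after each snap. It released three times, evenly spaced. The final picture shows it turned about 0.73 to 0.78 rad from OFF against 0.75 expected, with three dial marks on one side and two on the other.

**Last checks:** The housing front looks flush with the socket, an orange lamp on the socket is lit, and nothing else has visibly moved. The gripper was touching nothing.

**What disagreed:**
- **Fingertips:** They sat about 20 mm higher than the stated tool dimensions implied. My first closing therefore rode onto the top of the housing with about 10 N, and I regripped lower.
- **Plug angle:** After the lever pushes, the plugged-in control sits about 3° askew, roughly 4 mm at the lever. That is about the upper end of the stated play, and I did not straighten it.

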